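# Clip the holder plate into the light base and stand the tall cylinder in it

### The arm

A 6-joint arm with a two-finger parallel gripper is mounted at the origin on the work surface. World frame = base frame: x ahead of the robot, y to its left, z up, the work surface at z = 0. Lengths are in m, angles in rad, forces in N, time in s.
With the tool pointing down it reaches from about 0.25 to 0.725 m from the base axis. Payload 4 kg.
Tool frame: the origin (TCP) lies at the very end of the fingers, on their centre line; the grasp point (between the pads) lies 19 mm behind it; z points along the fingers, y is the direction in which the jaws open and shut (so a half turn about z gives the same grasp; the last joint's range is limited). The gripper opens to 85 mm and grips with 20 to 120 N. Pads are 22 mm wide; open, the fingers measure 114 mm over their backs; the gripper's body (76 mm by 85 mm) begins 54 mm behind the grasp point. The pads swing forward as they close: fully open they stand 13 mm farther back than shut.
Start: joints at [1.14, 0.241, 0.005, 1.335, 0, 1.571], TCP at [0.209, 0.454, 0.231] pointing down, gripper open.
Joint ranges: [-2.72, 2.72], [-1.05, 1.87], [-1.09, 1.28], [-1.99, 2.15], [-1.42, 1.44], [-3.14, 3.14]. Speed limits (rad/s): [2.79, 2.79, 3.14, 3.14, 3.14, 3.14].

### API

Orientations are given as a unit quaternion [x, y, z, w].
In Python, from workcell import bot, camera gives the robot as it stands. The module is installed in compiled form; this text tells all that it offers.
- The arm moves only by the tool send_rows, never from a script. Its argument "deltas" is a list of rows, each an object with "grip": the opening, from 0 (shut) to 1 (fully open); "translation": the shift along the tool's x, y, z in m, a list of three; "twist": the turn, a rotation vector about the tool's x, y, z in degrees, a list of three. A call has 1 to 5 rows; each row is the pose to reach, as a shift and turn from the pose measured when the call began, along the tool's axes at that moment; what a row does not reach only later rows make up. A row lasts 1/8 s, in which the tool goes at most 62.5 mm and 10.7 degrees, less where a joint would pass 70% of its speed; a pose out of reach is approached as far as the arm can. A call with a gripper value outside its range is refused whole. The fingers move at their own pace and stop on an object; the grip force is fixed at half the most. Time passes only in rows, so rows that repeat a pose let the fingers close. It gives the time, the measured TCP pose, the force and the opening at its end, in the units of the state.
- bot.get_obs(): the state, without advancing time (a new reading comes with each control period).
- camera(name): name is "scene" or "side" or "wrist"; returns a dict with "color" (420x560x3 uint8, blue, green, red), "intrinsics" (3x3 intrinsics, pixels), "k1" (the pictures are not rectified: a ray, as slopes to the right and down, at radius r is drawn at 1 + k1 r^2 times it, then the intrinsics apply), "xyz" and "rotation" of the camera in the world. Camera axes: x right, y down, z forward; pixel columns grow to the right and rows downward; lengths in m; the calibration is good to about 2 mm. A picture is of the moment at which its call begins. There is no depth.
- bot.job_done(): hands the job in, once; it reports no verdict.
The state is a dict: "clock": time; "joint_pos": joint angles; "joint_vel": joint speeds; "tau": joint torques, N m; "eef_pos": TCP position; "tool_rot": TCP orientation; "ft_force": force on the tool from outside, world axes, zero at the start; "ft_torque": the same for the moment, N m; "grip_width": finger opening in m.
Only numpy, scipy, OpenCV 4.12 (cv2) and the standard library are available. Lean on these libraries where they do the work, as an engineer would, in place of code of your own. Each camera call takes 0.05 s, during which the arm holds its last target.

### The job

Put the grey holder plate with the two ears onto the light base, ears in the two slots, and press it down past the spring clips until it lies flat and fully home on both sides. Then stand the tall graduated cylinder upright inside the plate's ring; it is top-heavy, so take it by the barrel above the collar, move it steadily and do not tip it over. Leave everything else on the bench where it is.

Things in the scene. Friction and masses are not known exactly. Their poses are not given: they have to be found in the camera images.
- base: low grey light base with a two-slot bracket, 120 (x) x 190 (y) mm, fixed to the bench. Origin: centre of its underside, on the bench; y is its long axis. Deck 18 mm high with a white window in the middle, a slotted post at each end of y. Nothing on it is higher than 70 mm.
- slot_a (a point): slot at the + end of its y axis: an aluminium post, 70 mm high, with a slot open to the top and to the middle, 28 mm wide (x), flared at the mouth. This point: middle of the slot's floor, 40 mm above the bench, 69 mm from the base's centre; floor 58 to 80 mm from it. A bent steel spring clip at the outer end leaves 73 mm from the centre at its top (70 mm high), 66.5 mm at 55 mm height, and opens again below.
- slot_b (a point): slot at the - end of its y axis: an aluminium post, 70 mm high, with a slot open to the top and to the middle, 28 mm wide (x), flared at the mouth. This point: middle of the slot's floor, 40 mm above the bench, 69 mm from the base's centre; floor 58 to 80 mm from it. A bent steel spring clip at the outer end leaves 73 mm from the centre at its top (70 mm high), 66.5 mm at 55 mm height, and opens again below.
- seat (a point): point on the base, 28 mm above the bench at the centre of the bracket, axes as the base: where the plate's origin is when the plate is fully seated (either way round, the plate being symmetric). Then the ears lie on the slot floors and the slab's top is 50 mm above the bench.
- plate: grey holder plate: slab 56 (x) x 110 (y) x 10 mm, an ear (24 in x, 14 in y, 10 thick) amid each short end, 138 mm over the ears; a 36 x 80 x 12 mm rib below, on which it stands; a round ring on top. Origin: centre of the rib's underside. Slab and ears 12 to 22 mm above it, ring to 28 mm. About 0.18 kg. Grip it across x. The clips need a push of about 6 to 12 N, then snap over the ears.
- plate_ring (a point): centre of the floor inside the plate's ring, 22 mm above the plate's origin; ring 48 mm inside, 54 mm outside, 6 mm high
- cylinder: tall graduated glass cylinder, 210 mm tall, barrel 28 mm, round foot 42 mm across and 8 mm high, white bumper collar 38 mm across from 125 to 139 mm height, lip 30 mm across in the top 3 mm. Origin: centre of its underside, z up its axis. About 0.2 kg, top-heavy: tips beyond about 10 degrees. Grip the barrel between collar and lip.
- flask_a: bystander, leave it: conical glass flask with black stopper, 145 mm tall, foot 80 mm across; origin: centre of its underside
- flask_b: bystander, leave it: conical glass flask with black stopper, 130 mm tall, foot 72 mm across; origin: centre of its underside
- wash_bottle: bystander, leave it: white plastic bottle, 60 mm across, 130 mm tall; origin: centre of its underside
- blank_plate: bystander, leave it: plain flat plate 56 x 110 x 10 mm WITHOUT ears or ring, not used; origin: centre of its underside
- petri_dish: bystander, leave it: clear round dish, 94 mm across, 18 mm tall; origin: centre of its underside
- short_cylinder: bystander, leave it: squat measuring cylinder, foot 50 mm across, barrel 34 mm, 60 mm tall, not used; origin: centre of its underside
- tip_box: bystander, leave it: white box with a perforated top, 85 x 120 x 48 mm; origin: centre of its underside
Mind the look-alikes: they are no part of the job. Several things have the shape of the plate; the one meant has the colours described above. Leave any pink look-alike of the base alone.

How it is judged:
By the outcome, as a careful person would: the job done as asked, in the order asked, and still so for the second after the job is handed in, with the robot touching nothing.
It also fails if it takes over 69 s, if anything falls off the work surface, if the arm or the gripper's body presses on something with over 40 N, if the wrist force passes 120 N, or if a joint passes its speed limit or range.

## Working session

There is one attempt and no reset: what is moved stays moved. The work goes in short steps, Python scripts to look and compute and a tool call to move; the robot and the scene stay as the last step left them, time stands still between calls to the robot, and variables do not carry over. Pictures are saved under pics/ and viewed, and the job is handed in when it is done.

Besides the shell and the picture viewer there is one more tool, called after ">>>" as name([rows], argument=value, ...), one row to a line, values as JSON. send_rows: Moves the arm, as the interface text tells. Its arguments: {"type":"object","properties":{"deltas":{"type":"array","items":{"type":"object","properties":{"grip":{"type":"number"},"translation":{"type":"array","items":{"type":"number"}},"twist":{"type":"array","items":{"type":"number"}}}}}},"required":["deltas"]}

```bash
mkdir -p pics; python3 - <<'E'
from workcell import bot, camera
import cv2, pickle
o=bot.get_obs(); print(o)
for n in ("scene","side","wrist"):
    c=camera(n); cv2.imwrite(f"pics/{n}0.png",c["color"]); pickle.dump(c,open(f"{n}0.pkl","wb"))
    print(n,c["intrinsics"],c["k1"],c["xyz"],c["rotation"])
E
```

```text
{'clock': 0.0, 'joint_pos': array([1.14001951e+00, 2.41391488e-01, 3.74847963e-03, 1.33516488e+00,
       7.73706999e-06, 1.57080170e+00]), 'joint_vel': array([ 0.00048933,  0.00096428, -0.00058444, -0.00034195,  0.00108592,
        0.00094062]), 'tau': array([-1.36408751e-03, -3.72320795e+01,  2.52407295e+01,  1.68947247e-02,
       -8.53254005e-05,  1.18863400e-05]), 'eef_pos': array([0.20853315, 0.45377105, 0.23043291]), 'tool_rot': array([ 2.13729398e-01,  9.76892386e-01, -9.81716268e-04, -2.18739290e-04]), 'ft_force': array([ 0.52998172, -0.10449898,  0.5739327 ]), 'ft_torque': array([ 0.01419821, -0.00450093, -0.02013662]), 'grip_width': 0.0855471180468782}
scene [[512.3270138    0.         274.62529668]
 [  0.         512.3270138  202.28694927]
 [  0.           0.           1.        ]] -0.0280846922964603 [1.23479393 0.35799462 1.13026133] [ 0.52417104  0.78986303 -0.2683276  -0.17135174]
side [[455.45105917   0.         273.93542732]
 [  0.         455.45105917 209.30113408]
 [  0.           0.           1.        ]] -0.009026288083103693 [ 0.37919465 -0.95103656  0.96889969] [ 0.91346111 -0.05694885  0.03457904 -0.40143483]
wrist [[356.42880659   0.         278.97467404]
 [  0.         356.42880659 209.32055605]
 [  0.           0.           1.        ]] -0.05986552721200653 [0.13383205 0.48797323 0.3728616 ] [0.83083495 0.53247012 0.08706929 0.1364104 ]
```

View pics/scene0.png

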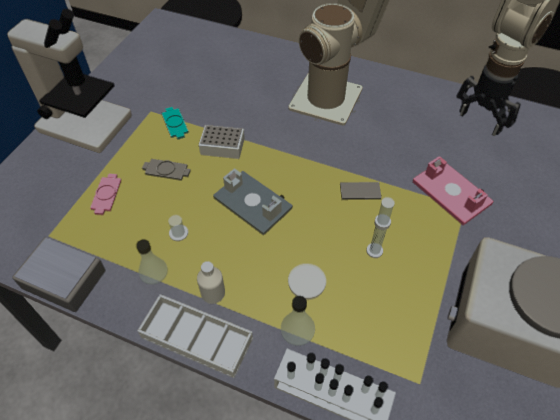

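View pics/side0.png

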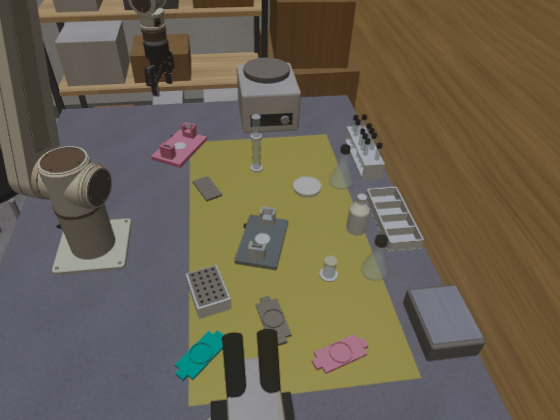

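View pics/wrist0.png

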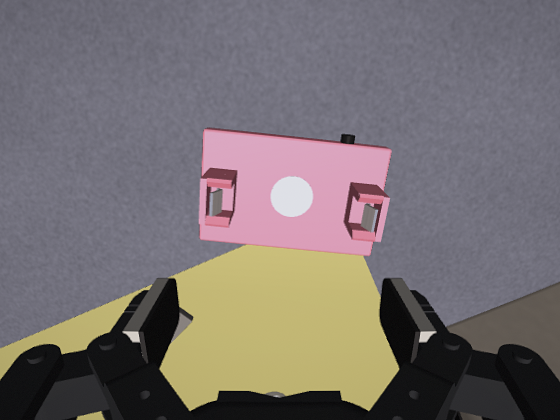

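Candidates for the plate: the grey eared one at scene (166,169) / side (274,320), the teal one at (175,123), the pink one at (106,194), and the blank one without ears at (361,191). I choose the grey one. For the base, grey is at (253,200) and the pink look-alike at (453,189), so I choose grey. The tall cylinder is at (378,230); the short one at (177,227) isn't used. Next, close crops to check.

```bash
cat > h.py <<'E'
import numpy as np, cv2, pickle
from scipy.spatial.transform import Rotation as R
def load(n): return pickle.load(open(n+".pkl","rb"))
def snap(n,tag):
    from workcell import camera
    c=camera(n); pickle.dump(c,open(tag+".pkl","wb")); cv2.imwrite(f"pics/{tag}.png",c["color"]); return c
def rot(c):
    r=np.array(c["rotation"]); return r if r.shape==(3,3) else R.from_quat(r).as_matrix()
def ray(c,uv):
    K=c["intrinsics"]; d=np.array([c["k1"],0,0,0,0.])
    p=cv2.undistortPoints(np.array(uv,float).reshape(-1,1,2),K,d,).reshape(-1,2)
    v=np.c_[p,np.ones(len(p))]@rot(c).T
    return v/np.linalg.norm(v,axis=1)[:,None]
def onz(c,uv,z):
    v=ray(c,uv); o=np.array(c["xyz"]); return o+v*((z-o[2])/v[:,2])[:,None]
def proj(c,P):
    M=rot(c).T; P=np.array(P,float).reshape(-1,3)
    return cv2.projectPoints(P,cv2.Rodrigues(M)[0],-M@np.array(c["xyz"]),c["intrinsics"],np.array([c["k1"],0,0,0,0.]))[0].reshape(-1,2)
def tri(cs,uvs):
    A=np.zeros((3,3));b=np.zeros(3);L=[]
    for c,u in zip(cs,uvs):
        v=ray(c,[u])[0];Q=np.eye(3)-np.outer(v,v);A+=Q;b+=Q@np.array(c["xyz"]);L.append(Q)
    X=np.linalg.solve(A,b)
    return X,[float(np.linalg.norm(Q@(X-np.array(c["xyz"])))) for Q,c in zip(L,cs)]
def crop(c,x0,y0,x1,y1,s,name):
    cv2.imwrite("pics/"+name,cv2.resize(c["color"][y0:y1,x0:x1],None,fx=s,fy=s,interpolation=cv2.INTER_CUBIC))
E
python3 - <<'E'
from h import *
s=load("scene0");d=load("side0")
crop(s,130,140,310,250,4,"c1.png"); crop(d,230,190,330,350,4,"c2.png"); 
a=cv2.resize(s["color"][185:270,345:415],None,fx=5,fy=5,interpolation=cv2.INTER_CUBIC)
b=cv2.resize(d["color"][100:185,225:295],None,fx=5,fy=5,interpolation=cv2.INTER_CUBIC)
cv2.imwrite("pics/c3.png",np.hstack([a,b]))
E
```

```text
(no output)
```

View pics/c1.png

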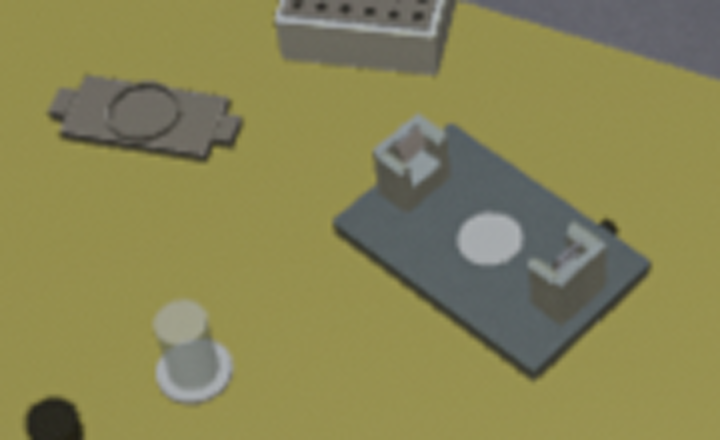

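View pics/c2.png

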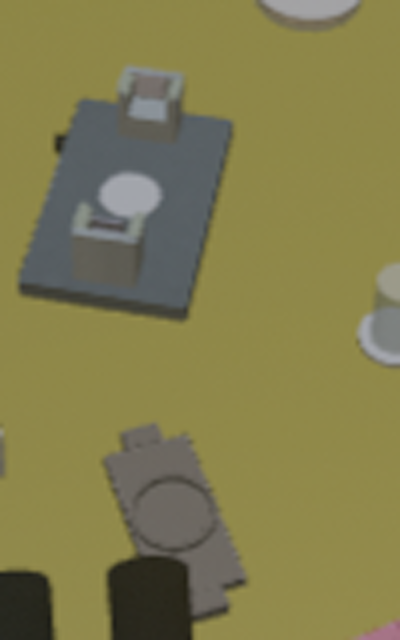

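View pics/c3.png

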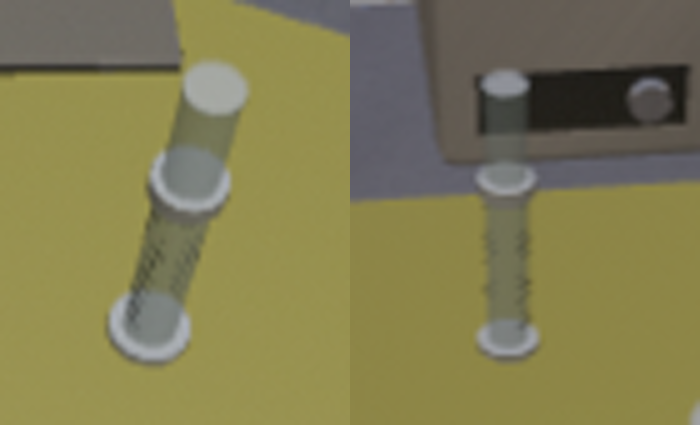

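The crops show the grey eared plate with its ring at scene ~(166,168) and side ~(273,318), and the grey base with its two posts. The cylinder stands upright. Next, rough positions.

```bash
python3 - <<'E'
from h import *
s=load("scene0");d=load("side0")
S=lambda p,o,k:np.array([(p[0]+.5)/k-.5+o[0],(p[1]+.5)/k-.5+o[1]])
s1=lambda *p:S(p,(130,140),4); d1=lambda *p:S(p,(230,190),4)
s3=lambda *p:S(p,(345,185),5); d3=lambda x,y:S((x-350,y),(225,100),5)
P=lambda n,a,b:print(n,*[np.round(x,4) for x in tri((s,d),(a,b))])
P("ring",s1(143,111),d1(174,512))
P("window",s1(490,239),d1(130,194))
P("cyl foot",s3(150,327),d3(508,339))
P("cyl collar",s3(190,181),d3(506,180))
P("cyl top",s3(215,88),d3(505,82))
print("base corners scene z18",onz(s,[s1(450,125),s1(650,265),s1(534,372),s1(335,222)],.018).round(4))
print("base corners side z18",onz(d,[d1(82,100),d1(232,122),d1(186,315),d1(20,290)],.018).round(4))
print("plate corners z22 scene",onz(s,[s1(85,76),s1(231,98),s1(208,158),s1(62,138)],.022).round(4))
E
```

```text
ring [ 0.4767 -0.3186  0.0262] [0.0014 0.0014]
window [ 0.4814 -0.0432  0.0198] [0.001 0.001]
cyl foot [0.5007 0.3104 0.0066] [0.0012 0.0012]
cyl collar [0.5007 0.3104 0.1371] [0.001 0.001]
cyl top [0.501  0.3104 0.2105] [0.0008 0.0008]
base corners scene z18 [[ 0.3968 -0.1127  0.018 ]
 [ 0.4577  0.0658  0.018 ]
 [ 0.5675  0.0284  0.018 ]
 [ 0.5069 -0.1484  0.018 ]]
base corners side z18 [[ 0.4572  0.0605  0.018 ]
 [ 0.5672  0.0235  0.018 ]
 [ 0.5072 -0.1594  0.018 ]
 [ 0.3973 -0.1241  0.018 ]]
plate corners z22 scene [[ 0.4593 -0.3773  0.022 ]
 [ 0.4372 -0.268   0.022 ]
 [ 0.4929 -0.2557  0.022 ]
 [ 0.5167 -0.3613  0.022 ]]
```

Triangulated heights agree with the text: ring floor about 0.026, window 0.020, collar 0.137, top 0.2105. Now the move helper and the choice of viewing pose.

```bash
cat >> h.py <<'E'
def state(): 
    from workcell import bot
    return bot.get_obs()
def delta(o,xyz,jaw):
    """tool-frame translation, twist (deg) to reach xyz with tool straight down, jaw axis at yaw jaw deg (mod 180)"""
    M=R.from_quat(o["tool_rot"]); 
    t=M.inv().apply(np.array(xyz)-o["eef_pos"])
    best=None
    for j in (jaw,jaw+180):
        a=np.radians(j); y=np.array([np.cos(a),np.sin(a),0]); z=np.array([0,0,-1.]); x=np.cross(y,z)
        w=(M.inv()*R.from_matrix(np.c_[x,y,z])).as_rotvec(degrees=True)
        if best is None or np.linalg.norm(w)<np.linalg.norm(best): best=w
    return t.round(4),best.round(2)
def brief(o):
    M=R.from_quat(o["tool_rot"]).as_matrix()
    print("t",round(o["clock"],2),"tcp",o["eef_pos"].round(4),"jaw",np.degrees(np.arctan2(M[1,1],M[0,1])).round(2),"z",M[:,2].round(3),"F",np.round(o["ft_force"],1),"w",round(o["grip_width"],4),"q",np.round(o["joint_pos"],2))
E
python3 - <<'E'
from h import *
o=state(); brief(o)
w=load("wrist0"); M=R.from_quat(o["tool_rot"]).as_matrix()
print((M.T@(w["xyz"]-o["eef_pos"])).round(4)); print((M.T@rot(w)).round(3))
T=dict(t=M.T@(w["xyz"]-o["eef_pos"]),R=M.T@rot(w)); pickle.dump(T,open("tc.pkl","wb"))
# where objects on tool axis at various z below appear
for z in (0,.1,.15,.2): 
  for x in (0,.05,.1):
    c=dict(w,xyz=T["t"],rotation=T["R"]); print(z,x,proj(c,[[x,0,z]]).round(0))
for tgt in ((.5,-.31,.2),(.477,-.319,.2)): print(delta(o,tgt,11.7))
E
```

```text
t 0.15 tcp [0.2086 0.4539 0.2306] jaw 65.32 z [-0.001 -0.001 -1.   ] F [0.8 1.  0.1] w 0.0853 q [ 1.14  0.24  0.    1.34 -0.    1.57]
[ 0.0822 -0.0005 -0.1423]
[[-0.    -0.948 -0.319]
 [ 1.    -0.001  0.001]
 [-0.001 -0.319  0.948]]
0 0 [[280. 281.]]
0 0.05 [[280. 173.]]
0 0.1 [[280.  40.]]
0.1 0 [[279. 210.]]
0.1 0.05 [[279. 140.]]
0.1 0.1 [[279.  61.]]
0.15 0 [[279. 191.]]
0.15 0.05 [[279. 132.]]
0.15 0.1 [[279.  66.]]
0.2 0 [[279. 177.]]
0.2 0.05 [[279. 126.]]
0.2 0.1 [[279.  69.]]
(array([-0.5838, -0.5723,  0.0315]), array([-9.000e-02,  4.000e-02,  5.362e+01]))
(array([-0.5666, -0.5901,  0.0316]), array([-9.000e-02,  4.000e-02,  5.362e+01]))
```

>>> send_rows([
  {"grip": 1, "translation": [-0.567, -0.59, 0.03], "twist": [0, 0, 53.6]},
  {"grip": 1, "translation": [-0.567, -0.59, 0.03], "twist": [0, 0, 53.6]},
  {"grip": 1, "translation": [-0.567, -0.59, 0.03], "twist": [0, 0, 53.6]},
  {"grip": 1, "translation": [-0.567, -0.59, 0.03], "twist": [0, 0, 53.6]},
  {"grip": 1, "translation": [-0.567, -0.59, 0.03], "twist": [0, 0, 53.6]},
])

```text
clock: 0.78
eef_pos: [0.3114, 0.1575, 0.2199]
tool_rot: [0.633, 0.774, -0.001, 0.0]
ft_force: [1.5, -0.0, -0.0]
grip_width: 0.0852
```

```bash
python3 -c "
from h import *
o=state();brief(o);print(*delta(o,(.477,-.319,.16),11.7))"
```

```text
t 0.78 tcp [0.3114 0.1575 0.2199] jaw 11.42 z [-0.    -0.001 -1.   ] F [ 1.5 -0.  -0. ] w 0.0852 q [ 0.47 -0.05 -0.36  1.27 -0.    1.84]
[-0.4998  0.068   0.0605] [-0.02  0.08 -0.28]
```

>>> send_rows([
  {"grip": 1, "translation": [-0.1, 0.014, 0.01], "twist": [0, 0, 0]},
  {"grip": 1, "translation": [-0.5, 0.068, 0.06], "twist": [0, 0, 0]},
  {"grip": 1, "translation": [-0.5, 0.068, 0.06], "twist": [0, 0, 0]},
  {"grip": 1, "translation": [-0.5, 0.068, 0.06], "twist": [0, 0, 0]},
  {"grip": 1, "translation": [-0.5, 0.068, 0.06], "twist": [0, 0, 0]},
])

```text
clock: 1.4
eef_pos: [0.4131, -0.1361, 0.1839]
tool_rot: [0.633, 0.774, -0.0, 0.001]
ft_force: [2.0, 0.9, 0.1]
grip_width: 0.0855
```

>>> send_rows([
  {"grip": 1, "translation": [-0.2, 0.027, 0.024], "twist": [0, 0, 0]},
  {"grip": 1, "translation": [-0.2, 0.027, 0.024], "twist": [0, 0, 0]},
  {"grip": 1, "translation": [-0.2, 0.027, 0.024], "twist": [0, 0, 0]},
  {"grip": 1, "translation": [-0.2, 0.027, 0.024], "twist": [0, 0, 0]},
])

```text
clock: 1.9
eef_pos: [0.4792, -0.3302, 0.1583]
tool_rot: [0.635, 0.773, -0.001, 0.0]
ft_force: [-1.1, 1.0, -0.5]
grip_width: 0.0855
```

```bash
python3 -c "
from h import *
o=state();brief(o);print(*delta(o,(.477,-.319,.16),11.7)); snap('wrist','w1')"
```

```text
t 1.9 tcp [ 0.4792 -0.3302  0.1583] jaw 11.18 z [-0.001 -0.001 -1.   ] F [-1.1  1.  -0.5] w 0.0855 q [-0.6   0.44  0.1   1.23 -0.    0.77]
[ 0.0114  0.     -0.0017] [-0.04  0.04 -0.52]
```

View pics/w1.png

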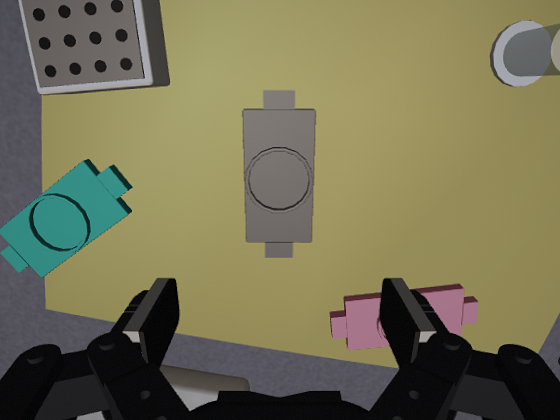

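```bash
cat >> h.py <<'E'
def plate_meas(c,roi,z=.022,tag=None):
    """roi x0,y0,x1,y1: grey (low saturation) blob -> slab rect after opening away ears"""
    x0,y0,x1,y1=roi; hsv=cv2.cvtColor(c["color"],cv2.COLOR_BGR2HSV)
    m=np.zeros(hsv.shape[:2],np.uint8); m[y0:y1,x0:x1]=((hsv[y0:y1,x0:x1,1]<70)*255)
    n,l,st,ce=cv2.connectedComponentsWithStats(m); k=1+np.argmax(st[1:,4]); m=(l==k).astype(np.uint8)*255
    cn=max(cv2.findContours(m,cv2.RETR_EXTERNAL,cv2.CHAIN_APPROX_NONE)[0],key=cv2.contourArea)
    P=onz(c,cn.reshape(-1,2),z)[:,:2]
    r=cv2.minAreaRect((P*1000).astype(np.float32)); 
    return np.array(r[0])/1000,np.array(r[1]),r[2],m
E
python3 - <<'E'
from h import *
c=load("w1"); print(c["xyz"])
r=plate_meas(c,(225,80,335,270)); print(r[:3])
m=r[3]; cv2.imwrite("pics/w1m.png",m)
# ends of ears, slab sides by rows
for row in (100,120,150,200,230,250):
    xs=np.where(m[row])[0]; print(row,xs.min(),xs.max())
ys=np.where(m[:,279])[0]; print(ys.min(),ys.max())
e=cv2.moments(m,True); print(e["m10"]/e["m00"],e["m01"]/e["m00"])
# edge lines
L=[];Rr=[];C=[]
for row in range(120,232,4):
    xs=np.where(m[row])[0]; L.append((xs.min()-.5,row)); Rr.append((xs.max()+.5,row))
L=onz(c,L,.022)[:,:2]; Rr=onz(c,Rr,.022)[:,:2]
for q in (L,Rr):
    v=cv2.fitLine(q.astype(np.float32),cv2.DIST_HUBER,0,.01,.01).ravel(); print(v, np.degrees(np.arctan2(v[1],v[0])))
mid=(L+Rr)/2;v=cv2.fitLine(mid.astype(np.float32),cv2.DIST_HUBER,0,.01,.01).ravel();print("mid",v,np.degrees(np.arctan2(v[1],v[0])),np.linalg.norm(L-Rr,axis=1).mean())
ends=onz(c,[(279,ys.min()-.5),(279,ys.max()+.5)],.022); print(ends,ends.mean(0),np.linalg.norm(ends[0]-ends[1]))
E
```

```text
[ 0.46327567 -0.24979273  0.30060929]
(array([ 0.47613669, -0.31723721]), array([ 55.67601395, 137.42736816]), 11.176566123962402)
100 263 294
120 243 314
150 244 314
200 245 312
230 246 311
250 265 292
90 257
278.5585489204435 172.65775141023147
[ 0.1935393  -0.9810925   0.44811898 -0.31885633] -78.84059
[ 0.19352035 -0.98109627  0.5033679  -0.31247506] -78.8417
mid [ 0.19326703 -0.9811462   0.4742569  -0.30809864] -78.85649 0.05547732888643458
[[ 0.46307984 -0.24942257  0.022     ]
 [ 0.48985686 -0.38505152  0.022     ]] [ 0.47646835 -0.31723704  0.022     ] 0.1382469551047464
```

The wrist view shows the grey plate with its ring at (279,180), ears at rows 90 and 257. The size on z=22 mm is 55.7 x 137.4 mm, which matches. Centre (0.4762,-0.3172), yaw 11.2. I'll descend and measure again from the second place.

```bash
python3 -c "
from h import *
o=state();brief(o);print(*delta(o,(.4763,-.3172,.07),11.17))"
```

```text
t 1.95 tcp [ 0.4794 -0.3309  0.1581] jaw 11.16 z [-0.    -0.002 -1.   ] F [ 1.  -1.1 -0. ] w 0.0856 q [-0.6   0.44  0.1   1.23 -0.    0.77]
[ 0.0141 -0.0003  0.0881] [-0.05  0.09 -0.01]
```

>>> send_rows([
  {"grip": 1, "translation": [0.014, 0, 0.045], "twist": [0, 0, 0]},
  {"grip": 1, "translation": [0.014, 0, 0.088], "twist": [0, 0, 0]},
  {"grip": 1, "translation": [0.014, 0, 0.088], "twist": [0, 0, 0]},
  {"grip": 1, "translation": [0.014, 0, 0.088], "twist": [0, 0, 0]},
])

```text
clock: 2.45
eef_pos: [0.4774, -0.3174, 0.0717]
tool_rot: [0.635, 0.773, -0.001, 0.001]
ft_force: [-0.3, 0.6, 0.5]
grip_width: 0.0855
```

```bash
python3 -c "
from h import *
o=state();brief(o);c=snap('wrist','w2')
print(plate_meas(c,(180,40,380,360))[:3])
w1=load('w1')
print(*delta(o,(.4763,-.3172,.004),11.17))"
```

```text
t 2.45 tcp [ 0.4774 -0.3174  0.0717] jaw 11.19 z [ 0.001 -0.003 -1.   ] F [-0.3  0.6  0.5] w 0.0855 q [-0.59  0.5  -0.05  1.02 -0.    0.79]
(array([ 0.47604657, -0.31715417]), array([ 55.47866821, 137.75486755]), 11.134207725524902)
[ 0.0006 -0.0011  0.0676] [0.03 0.16 0.02]
```

View pics/w2.png

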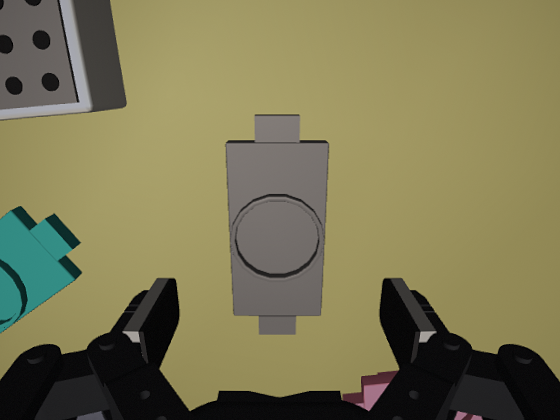

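>>> send_rows([
  {"grip": 1, "translation": [0.001, -0.001, 0.03], "twist": [0, 0, 0]},
  {"grip": 1, "translation": [0.001, -0.001, 0.055], "twist": [0, 0, 0]},
  {"grip": 1, "translation": [0.001, -0.001, 0.067], "twist": [0, 0, 0]},
  {"grip": 1, "translation": [0.001, -0.001, 0.069], "twist": [0, 0, 0]},
  {"grip": 1, "translation": [0.001, -0.001, 0.069], "twist": [0, 0, 0]},
])

```text
clock: 3.12
eef_pos: [0.478, -0.318, 0.0046]
tool_rot: [0.635, 0.773, -0.0, 0.003]
ft_force: [0.1, 0.2, -0.2]
grip_width: 0.0854
```

```bash
python3 -c "
from h import *
o=state();brief(o);print(*delta(o,(.4762,-.3172,.002),11.15))"
```

```text
t 3.12 tcp [ 0.478  -0.318   0.0046] jaw 11.19 z [ 0.004 -0.005 -1.   ] F [ 0.1  0.2 -0.2] w 0.0854 q [-0.59  0.57 -0.13  0.86 -0.    0.79]
[ 0.0011 -0.0016  0.0026] [0.19 0.32 0.04]
```

>>> send_rows([
  {"grip": 1, "translation": [0.001, -0.002, 0.004], "twist": [0.2, 0.3, 0]},
  {"grip": 0.6, "translation": [0.001, -0.002, 0.004], "twist": [0.2, 0.3, 0]},
  {"grip": 0.5, "translation": [0.001, -0.002, 0.004], "twist": [0.2, 0.3, 0]},
  {"grip": 0.4, "translation": [0.001, -0.002, 0.004], "twist": [0.2, 0.3, 0]},
  {"grip": 0.4, "translation": [0.001, -0.002, 0.004], "twist": [0.2, 0.3, 0]},
])

```text
clock: 3.75
eef_pos: [0.4763, -0.3177, 0.0012]
tool_rot: [0.635, 0.773, -0.0, 0.001]
ft_force: [-0.9, 0.8, 6.1]
grip_width: 0.0546
```

```bash
python3 -c "
from h import *
o=state();brief(o);c=snap('wrist','w3')
print(*delta(o,(.4762,-.3172,.15),11.15))"
```

```text
t 3.75 tcp [ 0.4763 -0.3177  0.0012] jaw 11.19 z [ 0.001 -0.001 -1.   ] F [-0.9  0.8  6.1] w 0.0546 q [-0.59  0.58 -0.13  0.86 -0.    0.79]
[ 3.000e-04  1.000e-04 -1.488e-01] [0.05 0.07 0.04]
```

View pics/w3.png

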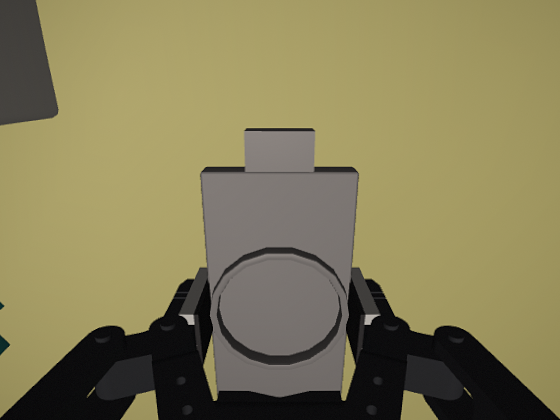

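The plate is gripped (width 54.6 mm), with its ring between the pads. Lifting, then checking that it's held.

>>> send_rows([
  {"grip": 0.3, "translation": [0, 0, -0.01], "twist": [0, 0, 0]},
  {"grip": 0.3, "translation": [0, 0, -0.035], "twist": [0, 0, 0]},
  {"grip": 0.3, "translation": [0, 0, -0.07], "twist": [0, 0, 0]},
  {"grip": 0.3, "translation": [0, 0, -0.11], "twist": [0, 0, 0]},
  {"grip": 0.3, "translation": [0, 0, -0.15], "twist": [0, 0, 0]},
])

```text
clock: 4.42
eef_pos: [0.4754, -0.317, 0.1519]
tool_rot: [0.635, 0.773, -0.0, -0.0]
ft_force: [0.0, -0.1, -2.6]
grip_width: 0.054
```

```bash
python3 -c "
from h import *
o=state();brief(o);
a=np.radians(71.3);p=np.array([.4818,-.0432])-.15*np.array([np.cos(a),np.sin(a)])
print(p,*delta(o,(*p,.20),-18.7))"
```

```text
t 4.42 tcp [ 0.4754 -0.317   0.1519] jaw 11.19 z [-0.001 -0.    -1.   ] F [ 0.  -0.1 -2.6] w 0.054 q [-0.59  0.43  0.06  1.2  -0.    0.79]
[ 0.43370805 -0.18528154] [ 0.1373 -0.0154 -0.0481] [-0.03  0.   29.89]
```

>>> send_rows([
  {"grip": 0.3, "translation": [0.03, -0.004, -0.01], "twist": [0, 0, 7]},
  {"grip": 0.3, "translation": [0.07, -0.008, -0.025], "twist": [0, 0, 15]},
  {"grip": 0.3, "translation": [0.11, -0.012, -0.04], "twist": [0, 0, 23]},
  {"grip": 0.3, "translation": [0.137, -0.015, -0.048], "twist": [0, 0, 29.9]},
  {"grip": 0.3, "translation": [0.137, -0.015, -0.048], "twist": [0, 0, 29.9]},
])

```text
clock: 5.05
eef_pos: [0.4335, -0.1841, 0.2006]
tool_rot: [0.812, 0.584, -0.0, -0.0]
ft_force: [-0.2, 0.1, -2.8]
grip_width: 0.0544
```

>>> send_rows([
  {"grip": 0.3, "translation": [0, 0, 0], "twist": [0, 0, 0]},
  {"grip": 0.3, "translation": [0, 0, 0], "twist": [0, 0, 0]},
])

```text
clock: 5.3
eef_pos: [0.4334, -0.1846, 0.2002]
tool_rot: [0.812, 0.584, -0.0, -0.0]
ft_force: [0.2, -0.1, -2.4]
grip_width: 0.0544
```

```bash
python3 -c "
from h import *
o=state();brief(o);c=snap('wrist','w4');print(c['xyz'])"
```

```text
t 5.3 tcp [ 0.4334 -0.1846  0.2002] jaw -18.57 z [-0.001  0.    -1.   ] F [ 0.2 -0.1 -2.4] w 0.0544 q [-0.4   0.2  -0.13  1.24 -0.    1.49]
[ 0.45981708 -0.10700568  0.34248195]
```

View pics/w4.png

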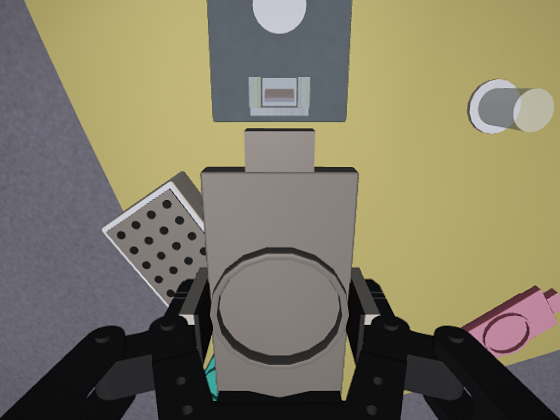

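The held plate blocks the lower part. The base's near post is at (279,95), its near edge at row 121 and the window at (279,12). I'll move up and forward for a second view that takes in both posts.

>>> send_rows([
  {"grip": 0.3, "translation": [0.0, 0, -0.03], "twist": [0, 0, 0]},
  {"grip": 0.3, "translation": [0.0, 0, -0.06], "twist": [0, 0, 0]},
  {"grip": 0.3, "translation": [0.02, 0, -0.1], "twist": [0, 0, 0]},
  {"grip": 0.3, "translation": [0.02, 0, -0.1], "twist": [0, 0, 0]},
  {"grip": 0.3, "translation": [0.02, 0, -0.1], "twist": [0, 0, 0]},
])

```text
clock: 5.98
eef_pos: [0.4396, -0.1661, 0.2991]
tool_rot: [0.812, 0.584, -0.001, -0.001]
ft_force: [-0.2, -0.6, -2.4]
grip_width: 0.0546
```

```bash
python3 -c "
from h import *
o=state();brief(o);c=snap('wrist','w5');print(c['xyz'])
crop(c,180,0,380,140,4,'w5c.png'); crop(load('w4'),180,0,380,140,4,'w4c.png')"
```

```text
t 5.97 tcp [ 0.4396 -0.1661  0.2991] jaw -18.6 z [-0.003  0.    -1.   ] F [-0.2 -0.6 -2.4] w 0.0546 q [-0.36  0.16  0.08  1.49 -0.    1.53]
[ 0.46631937 -0.0885442   0.44134706]
```

View pics/w5c.png

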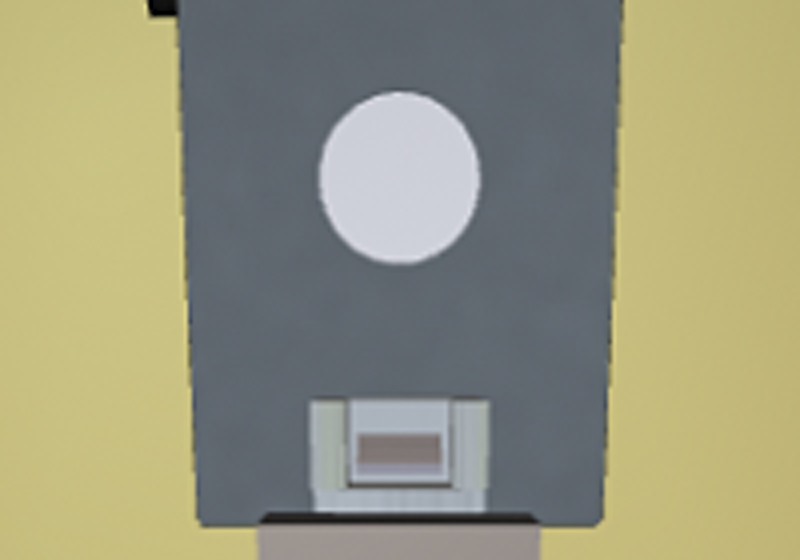

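View pics/w4c.png

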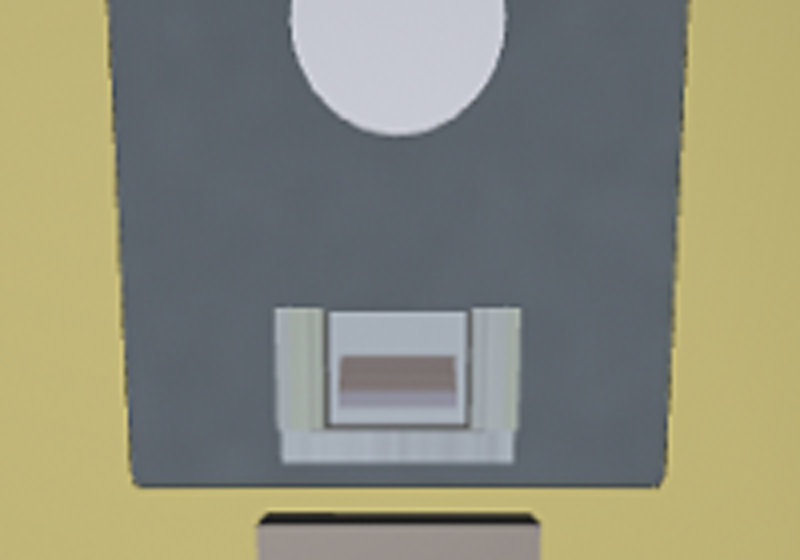

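```bash
python3 - <<'E'
from h import *
def lines(n,rows,col0):
    c=load(n); hsv=cv2.cvtColor(c["color"],cv2.COLOR_BGR2HSV); sat=hsv[:,:,1]
    L=[];Rr=[]
    for r in rows:
        s=cv2.GaussianBlur(sat,(1,3),0)[r].astype(float)
        x=col0
        while s[x]<75:x-=1
        L.append((x+.5,r)); x=col0
        while s[x]<75:x+=1
        Rr.append((x-.5,r))
    L=onz(c,L,.018)[:,:2];Rr=onz(c,Rr,.018)[:,:2]; mid=(L+Rr)/2
    a=[]
    for q in(L,Rr,mid):
        v=cv2.fitLine(q.astype(np.float32),cv2.DIST_HUBER,0,.01,.01).ravel(); t=np.degrees(np.arctan2(v[1],v[0]))%180; a.append(round(t,2))
    print(n,"angles",a,"width",np.linalg.norm(L-Rr,axis=1)[[0,-1]].round(4),"midpt",v[2:].round(4)); return v
va=lines("w4",range(2,110,3),230); vb=lines("w5",range(6,120,3),232)
def white(n):
    c=load(n);hsv=cv2.cvtColor(c["color"],cv2.COLOR_BGR2HSV); m=((hsv[:,:,2]>180)&(hsv[:,:,1]<40)).astype(np.uint8); m[:, :220]=0;m[:,340:]=0;m[85:]=0
    k=max(cv2.findContours(m,0,cv2.CHAIN_APPROX_NONE)[0],key=cv2.contourArea); return k
c=load("w5");k=white("w5");e=cv2.fitEllipse(k);print(e)
W=onz(c,k.reshape(-1,2),.018)[:,:2]; (cx,cy),r=cv2.minEnclosingCircle((W*1000).astype(np.float32));print("window w5",cx,cy,r)
S=load("scene0");D=load("side0")
wc=e[0]
f=lambda p,o:np.array([(p[0]+.5)/4-.5+o[0],(p[1]+.5)/4-.5+o[1]])
print(tri((S,D,c),(f((490,239),(130,140)),f((130,194),(230,190)),wc)))
# near edge
for n,y in(("w4",487),("w5",525)):
    print("near edge",onz(load(n),[f((398,y),(180,0))],.018).round(4))
# post top outer corners & slot edges
print("w4 post top L,R inner",onz(load("w4"),[f((275,309),(180,0)),f((521,309),(180,0))],.07).round(4))
print("w5 post top L,R inner",onz(load("w5"),[f((310,399),(180,0)),f((490,399),(180,0))],.07).round(4))
print("tri post L",tri((load("w4"),load("w5")),(f((275,309),(180,0)),f((310,399),(180,0)))),"R",tri((load("w4"),load("w5")),(f((521,309),(180,0)),f((490,399),(180,0)))))
print("w4 slot edges top", onz(load("w4"),[f((326,370),(180,0)),f((470,370),(180,0))],.07).round(4))
# plate in hand
T=pickle.load(open("tc.pkl","rb"));c=dict(load("w5"),xyz=T["t"],rotation=T["R"])
pts=[(245,129),(315,129),(201.5,172),(358,172)]
print("hand",onz(c,pts,-.0208).round(4))
c3=load("w3");print("w3 vs w5 same pts? ear row etc; check crops")
E
```

```text
w4 angles [np.float32(71.48), np.float32(71.35), np.float32(71.42)] width [0.1188 0.119 ] midpt [ 0.4706 -0.073 ]
w5 angles [np.float32(71.56), np.float32(71.42), np.float32(71.41)] width [0.1189 0.1182] midpt [ 0.4694 -0.0767]
((279.3741149902344, 43.94468307495117), (38.76756286621094, 41.56009292602539), 179.8536376953125)
window w5 480.7599182128906 -42.30980682373047 21.794490814208984
(array([ 0.48123001, -0.04279791,  0.01962593]), [0.000762086929515966, 0.0012547500770139837, 0.0006864869317568256])
near edge [[ 0.4509 -0.1321  0.018 ]]
near edge [[ 0.4505 -0.1315  0.018 ]]
w4 post top L,R inner [[ 0.4413 -0.091   0.07  ]
 [ 0.4835 -0.1052  0.07  ]]
w5 post top L,R inner [[ 0.4415 -0.0896  0.07  ]
 [ 0.4842 -0.104   0.07  ]]
tri post L (array([ 0.43991915, -0.08966739,  0.04737272]), [0.00011261681771369626, 0.00011261681771371397]) R (array([ 0.48540212, -0.10496915,  0.04711   ]), [6.369837222813076e-05, 6.369837222820082e-05])
w4 slot edges top [[ 0.4466 -0.104   0.07  ]
 [ 0.4715 -0.1124  0.07  ]]
hand [[ 0.0697 -0.0118 -0.0208]
 [ 0.0697  0.0117 -0.0208]
 [ 0.055  -0.0274 -0.0208]
 [ 0.055   0.0272 -0.0208]]
w3 vs w5 same pts? ear row etc; check crops
```

Base from two wrist views: centre (0.4810,-0.0422), y axis at 71.4°. Its sizes match, the window z is 0.0196 and the post's inner face is 58.5 mm from the centre. The plate is held centred in the hand. One check of post height across views, then the approach.

```bash
python3 - <<'E'
from h import *
S=load("scene0");D=load("side0")
f=lambda p,o:np.array([(p[0]+.5)/4-.5+o[0],(p[1]+.5)/4-.5+o[1]])
print(tri((S,D),(f((531,266),(130,140)),f((182,93),(230,190)))))
a=np.radians(71.42);ex=np.array([np.sin(a),-np.cos(a)]);ey=np.array([np.cos(a),np.sin(a)])
b=np.array([.481,-.0422]); print("expect", b+.058*ey+.022*ex)
o=state();brief(o);print(*delta(o,(*b,.11),-18.58))
for P in (b+.058*ey+.022*ex,b+.058*ey-.022*ex,b-.058*ey+.022*ex):
  print((proj(S,[[*P,.07]])-[130,140])*4,(proj(D,[[*P,.07]])-[230,190])*4)
E
```

```text
(array([0.52470979, 0.00768581, 0.06813813]), [0.0015581529585307842, 0.0015581529585307844])
expect [0.5203338 0.0057672]
t 6.03 tcp [ 0.4392 -0.166   0.2985] jaw -18.61 z [-0.004  0.001 -1.   ] F [-0.5  0.2 -1.7] w 0.0547 q [-0.36  0.16  0.08  1.49 -0.    1.53]
[0.1307 0.0009 0.1885] [-0.24  0.02 -0.03]
[[527.64664577 258.46443602]] [[173.10570601  90.72473606]]
[[572.92340925 218.10989144]] [[113.7877552   82.10904922]]
[[400.06717595 167.2566472 ]] [[140.29688274 204.56656233]]
```

>>> send_rows([
  {"grip": 0.3, "translation": [0.04, 0, 0.03], "twist": [-0.1, 0, 0]},
  {"grip": 0.3, "translation": [0.085, 0, 0.08], "twist": [-0.2, 0, 0]},
  {"grip": 0.3, "translation": [0.12, 0.001, 0.12], "twist": [-0.2, 0, 0]},
  {"grip": 0.3, "translation": [0.131, 0.001, 0.165], "twist": [-0.2, 0, 0]},
  {"grip": 0.3, "translation": [0.131, 0.001, 0.185], "twist": [-0.2, 0, 0]},
])

```text
clock: 6.65
eef_pos: [0.4779, -0.0411, 0.1089]
tool_rot: [0.812, 0.584, -0.004, -0.003]
ft_force: [-0.2, 0.8, -1.8]
grip_width: 0.0545
```

>>> send_rows([
  {"grip": 0.3, "translation": [0, 0, 0.002], "twist": [0, 0, 0]},
  {"grip": 0.3, "translation": [0, 0, 0.002], "twist": [0, 0, 0]},
])

```text
clock: 6.9
eef_pos: [0.4771, -0.0414, 0.1063]
tool_rot: [0.812, 0.584, -0.004, -0.003]
ft_force: [0.3, 0.2, -2.2]
grip_width: 0.0545
```

```bash
python3 -c "
from h import *
o=state();brief(o);c=snap('wrist','w6')
print(*delta(o,(.481,-.0422,.065),-18.58))"
```

```text
t 6.9 tcp [ 0.4771 -0.0414  0.1063] jaw -18.57 z [-0.011  0.001 -1.   ] F [ 0.3  0.2 -2.2] w 0.0545 q [-0.09  0.3  -0.25  1.02 -0.    1.81]
[0.0006 0.0044 0.0413] [-0.62  0.17  0.01]
```

View pics/w6.png

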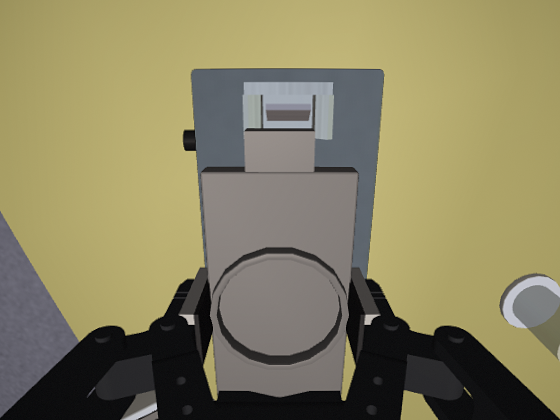

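The far post is at (288,100) and the ear at (280,140), so the ear sits left of the slot. That matches the 4.4 mm offset computed. Correcting.

>>> send_rows([
  {"grip": 0.3, "translation": [0.001, 0.004, 0.01], "twist": [-0.6, 0.2, 0]},
  {"grip": 0.3, "translation": [0.001, 0.005, 0.02], "twist": [-0.8, 0.2, 0]},
  {"grip": 0.3, "translation": [0.001, 0.006, 0.027], "twist": [-0.9, 0.2, 0]},
  {"grip": 0.3, "translation": [0.001, 0.006, 0.027], "twist": [-0.9, 0.2, 0]},
])

```text
clock: 7.45
eef_pos: [0.4831, -0.0424, 0.0793]
tool_rot: [0.812, 0.584, 0.002, 0.002]
ft_force: [-0.1, 0.0, -2.8]
grip_width: 0.055
```

```bash
python3 -c "
from h import *
o=state();brief(o);c=snap('wrist','w7')
print(*delta(o,(.481,-.0422,.06),-18.58))"
```

```text
t 7.45 tcp [ 0.4831 -0.0424  0.0793] jaw -18.57 z [ 0.005 -0.001 -1.   ] F [-0.1  0.  -2.8] w 0.055 q [-0.09  0.33 -0.29  0.94 -0.    1.81]
[-0.0005 -0.0021  0.0193] [ 0.31 -0.04  0.01]
```

View pics/w7.png

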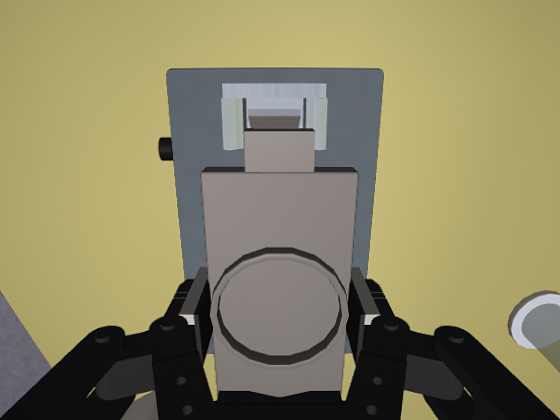

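The slot middle is at column 275 and the ear middle at 280, which is about 2.3 mm and agrees with the measured pose. Shifting y by -2 mm and starting down.

>>> send_rows([
  {"grip": 0.3, "translation": [-0.0005, -0.002, 0.004], "twist": [0.3, 0, 0]},
  {"grip": 0.3, "translation": [-0.0005, -0.002, 0.01], "twist": [0.3, 0, 0]},
  {"grip": 0.3, "translation": [-0.0005, -0.002, 0.014], "twist": [0.3, 0, 0]},
  {"grip": 0.3, "translation": [-0.0005, -0.002, 0.014], "twist": [0.3, 0, 0]},
])

```text
clock: 8.0
eef_pos: [0.4811, -0.0422, 0.0653]
tool_rot: [0.812, 0.584, 0.0, -0.0]
ft_force: [-0.2, -0.2, -2.5]
grip_width: 0.0544
```

```bash
python3 -c "
from h import *
o=state();brief(o);c=snap('wrist','w8');crop(c,180,50,380,190,4,'w8c.png')
print(*delta(o,(.481,-.0422,.05),-18.58))"
```

```text
t 8.0 tcp [ 0.4811 -0.0422  0.0653] jaw -18.57 z [ 0.     0.001 -1.   ] F [-0.2 -0.2 -2.5] w 0.0544 q [-0.09  0.35 -0.31  0.91  0.    1.81]
[-0.     -0.0001  0.0153] [ 0.   -0.03  0.01]
```

View pics/w8c.png

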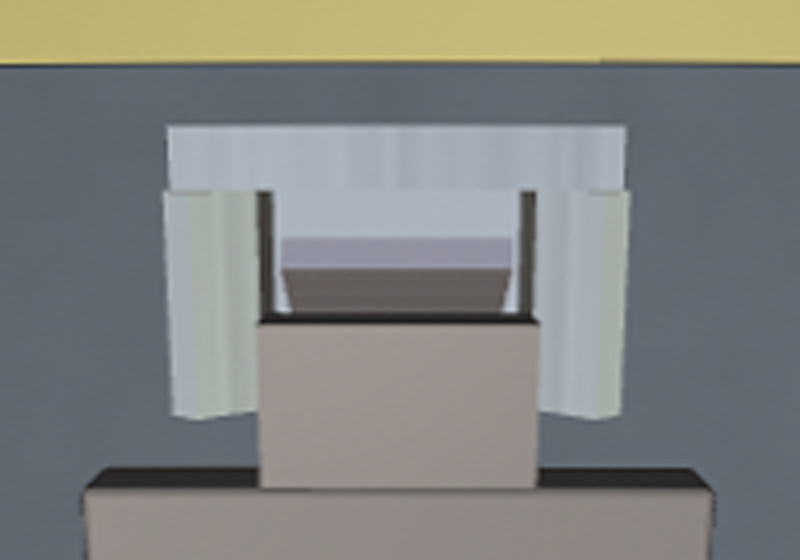

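The ear is centred in the slot (398 against 396 in the crop). Going down slowly and watching force.

>>> send_rows([
  {"grip": 0.3, "translation": [0, 0, 0.003], "twist": [0, 0, 0]},
  {"grip": 0.3, "translation": [0, 0, 0.006], "twist": [0, 0, 0]},
  {"grip": 0.3, "translation": [0, 0, 0.01], "twist": [0, 0, 0]},
  {"grip": 0.3, "translation": [0, 0, 0.014], "twist": [0, 0, 0]},
])

```text
clock: 8.55
eef_pos: [0.4813, -0.0422, 0.0512]
tool_rot: [0.812, 0.584, 0.0, -0.0]
ft_force: [-0.7, 0.3, -2.7]
grip_width: 0.0547
```

```bash
python3 -c "
from h import *
o=state();brief(o);
print(*delta(o,(.481,-.0422,.029),-18.58))"
```

```text
t 8.55 tcp [ 0.4813 -0.0422  0.0512] jaw -18.57 z [ 0.001  0.001 -1.   ] F [-0.7  0.3 -2.7] w 0.0547 q [-0.09  0.37 -0.33  0.87  0.    1.81]
[-0.0001 -0.0003  0.0222] [ 0.02 -0.04  0.01]
```

>>> send_rows([
  {"grip": 0.3, "translation": [0, 0, 0.004], "twist": [0, 0, 0]},
  {"grip": 0.3, "translation": [0, 0, 0.008], "twist": [0, 0, 0]},
  {"grip": 0.3, "translation": [0, 0, 0.012], "twist": [0, 0, 0]},
])

```text
clock: 8.93
eef_pos: [0.4827, -0.0424, 0.0404]
tool_rot: [0.812, 0.584, 0.002, 0.001]
ft_force: [0.2, -2.7, 1.6]
grip_width: 0.0546
```

```bash
python3 -c "
from h import *
o=state();brief(o);
print(*delta(o,(.481,-.0422,.029),-18.58))"
```

```text
t 8.93 tcp [ 0.4827 -0.0424  0.0404] jaw -18.57 z [ 0.004  0.    -1.   ] F [ 0.2 -2.7  1.6] w 0.0546 q [-0.09  0.38 -0.34  0.84  0.    1.81]
[-0.0004 -0.0017  0.0114] [ 0.21 -0.09  0.01]
```

>>> send_rows([
  {"grip": 0.3, "translation": [0, -0.0015, 0.004], "twist": [0.2, 0, 0]},
  {"grip": 0.3, "translation": [0, -0.0015, 0.008], "twist": [0.2, 0, 0]},
  {"grip": 0.3, "translation": [0, -0.0015, 0.012], "twist": [0.2, 0, 0]},
  {"grip": 0.3, "translation": [0, -0.0015, 0.014], "twist": [0.2, 0, 0]},
])

```text
clock: 9.43
eef_pos: [0.4809, -0.0419, 0.029]
tool_rot: [0.812, 0.584, 0.001, -0.0]
ft_force: [-12.9, 0.4, 40.3]
grip_width: 0.0544
```

```bash
python3 -c "
from h import *
o=state();brief(o);
print(*delta(o,(.481,-.0422,.029),-18.58));c=snap('wrist','w9');snap('side','sd9');d=snap('scene','sc9')
crop(d,200,160,320,240,6,'sc9c.png')"
```

```text
t 9.43 tcp [ 0.4809 -0.0419  0.029 ] jaw -18.57 z [ 0.     0.001 -1.   ] F [-12.9   0.4  40.3] w 0.0544 q [-0.09  0.4  -0.35  0.82  0.    1.81]
[-0.0003  0.0002  0.    ] [-0.   -0.09  0.01]
```

View pics/w9.png

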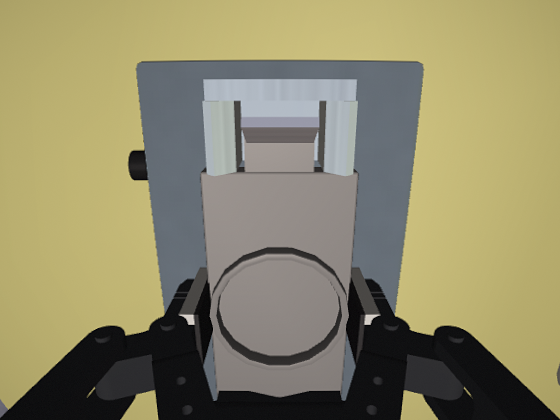

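View pics/sc9c.png

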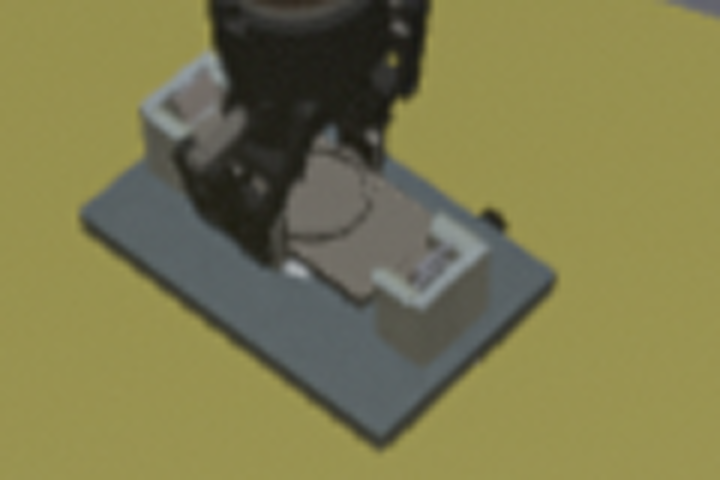

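The plate stopped at TCP z=0.029, which is the seated height, with 40 N, and the far ear is under the clip. I'll ease off, open, rise and check both ends.

>>> send_rows([
  {"grip": 0.3, "translation": [0, 0, 0], "twist": [0, 0, 0]},
  {"grip": 0.6, "translation": [0, 0, 0], "twist": [0, 0, 0]},
  {"grip": 1, "translation": [0, 0, 0], "twist": [0, 0, 0]},
  {"grip": 1, "translation": [0, 0, 0], "twist": [0, 0, 0]},
  {"grip": 1, "translation": [0, 0, 0], "twist": [0, 0, 0]},
])

```text
clock: 10.2
eef_pos: [0.4806, -0.0417, 0.0286]
tool_rot: [0.812, 0.584, 0.001, -0.001]
ft_force: [-0.1, -0.6, -0.0]
grip_width: 0.0853
```

>>> send_rows([
  {"grip": 1, "translation": [0, 0, -0.03], "twist": [0, 0, 0]},
  {"grip": 1, "translation": [0, 0, -0.08], "twist": [0, 0, 0]},
  {"grip": 1, "translation": [0, 0, -0.13], "twist": [0, 0, 0]},
  {"grip": 1, "translation": [-0.03, 0, -0.17], "twist": [0, 0, 0]},
  {"grip": 1, "translation": [-0.03, 0, -0.17], "twist": [0, 0, 0]},
])

```text
clock: 10.82
eef_pos: [0.4731, -0.0719, 0.202]
tool_rot: [0.813, 0.583, 0.003, 0.002]
ft_force: [0.7, -0.3, -0.3]
grip_width: 0.0854
```

```bash
python3 -c "
from h import *
o=state();brief(o);
c=snap('wrist','w10')
crop(c,190,20,370,290,3,'w10c.png')
s=snap('scene','sc10');d=snap('side','sd10')
a=cv2.resize(s['color'][160:240,205:305],None,fx=4,fy=4,interpolation=cv2.INTER_CUBIC)
b=cv2.resize(d['color'][200:280,220:320],None,fx=4,fy=4,interpolation=cv2.INTER_CUBIC)
cv2.imwrite('pics/p10.png',np.hstack([a,b]))"
```

```text
t 10.82 tcp [ 0.4731 -0.0719  0.202 ] jaw -18.69 z [ 0.007  0.    -1.   ] F [ 0.7 -0.3 -0.3] w 0.0854 q [-0.15  0.21 -0.11  1.24  0.    1.75]
```

View pics/w10.png

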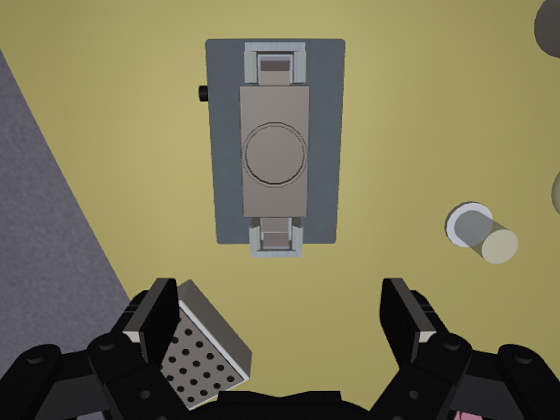

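View pics/p10.png

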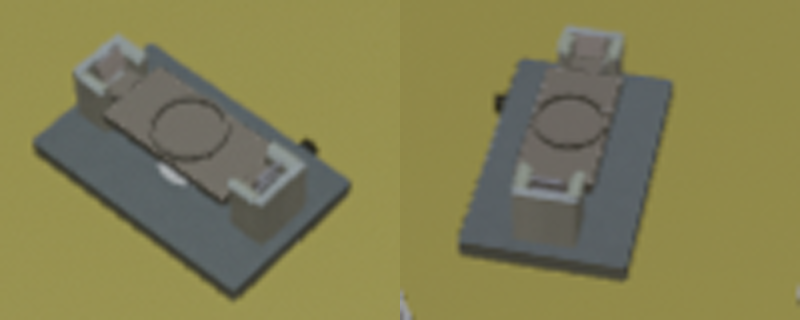

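The plate sits in both slots, with its ring at wrist (275,154). To prove both sides are home I'll press each end with shut fingers and read the contact height, which should be z≈0.050.

```bash
python3 -c "
from h import *
o=state()
a=np.radians(71.42);ey=np.array([np.cos(a),np.sin(a)]);b=np.array([.481,-.0422])
for s in (-.042,.042):
  for z in (.06,.05): print(s,b+s*ey,*delta(o,(*(b+s*ey),z),-18.58))
c=load('w10'); r=plate_meas(c,(237,84,312,218),.05); print(r[:3])
m=r[3]
for row in (92,100,110,200,208,213):
  xs=np.where(m[row])[0]; q=onz(c,[(xs.min()-.5,row),(xs.max()+.5,row)],.05); print(row,np.linalg.norm(q[0]-q[1]).round(4),q.mean(0).round(4))
S=load('scene0')
"
```

```text
-0.042 [ 0.4676176  -0.08201095] [-0.0123  0.0014  0.1374] [-0.13 -0.09  0.01]
-0.042 [ 0.4676176  -0.08201095] [-0.0123  0.0014  0.1474] [-0.13 -0.09  0.01]
0.042 [ 0.4943824  -0.00238905] [0.0717 0.0014 0.1376] [-0.13 -0.09  0.01]
0.042 [ 0.4943824  -0.00238905] [0.0717 0.0014 0.1476] [-0.13 -0.09  0.01]
(array([ 0.48027905, -0.0408013 ]), array([110.92277527,  64.96960449]), 71.169189453125)
92 0.0593 [0.4964 0.0059 0.05  ]
100 0.0596 [4.944e-01 1.000e-04 5.000e-02]
110 0.0601 [ 0.4919 -0.0073  0.05  ]
200 0.0648 [ 0.4674 -0.0785  0.05  ]
208 0.0653 [ 0.4651 -0.0854  0.05  ]
213 0.0656 [ 0.4636 -0.0898  0.05  ]
```

>>> send_rows([
  {"grip": 0, "translation": [-0.012, 0.001, 0.03], "twist": [0, 0, 0]},
  {"grip": 0, "translation": [-0.012, 0.001, 0.08], "twist": [0, 0, 0]},
  {"grip": 0, "translation": [-0.012, 0.001, 0.12], "twist": [0, 0, 0]},
  {"grip": 0, "translation": [-0.012, 0.001, 0.13], "twist": [0, 0, 0]},
  {"grip": 0, "translation": [-0.012, 0.001, 0.13], "twist": [0, 0, 0]},
])

```text
clock: 11.6
eef_pos: [0.4667, -0.0811, 0.0666]
tool_rot: [0.812, 0.584, -0.001, -0.002]
ft_force: [0.7, 0.4, -0.2]
grip_width: -0.0
```

```bash
python3 -c "
from h import *
o=state();brief(o);print(*delta(o,(.4676,-.082,.05),-18.58))"
```

```text
t 11.6 tcp [ 0.4667 -0.0811  0.0666] jaw -18.54 z [-0.004  0.003 -1.   ] F [ 0.7  0.4 -0.2] w -0.0 q [-0.17  0.34 -0.33  0.91  0.    1.72]
[-0.0006  0.0013  0.0166] [-0.28 -0.07  0.04]
```

>>> send_rows([
  {"grip": 0, "translation": [0, 0.001, 0.008], "twist": [-0.2, 0, 0]},
  {"grip": 0, "translation": [0, 0.001, 0.014], "twist": [-0.2, 0, 0]},
  {"grip": 0, "translation": [0, 0.001, 0.017], "twist": [-0.2, 0, 0]},
  {"grip": 0, "translation": [0, 0.001, 0.018], "twist": [-0.2, 0, 0]},
  {"grip": 0, "translation": [0, 0.001, 0.018], "twist": [-0.2, 0, 0]},
])

```text
clock: 12.22
eef_pos: [0.4678, -0.0814, 0.05]
tool_rot: [0.812, 0.584, 0.001, -0.001]
ft_force: [-2.4, 1.2, 8.2]
grip_width: 0.0003
```

>>> send_rows([
  {"grip": 0, "translation": [0, 0, 0.001], "twist": [0, 0, 0]},
  {"grip": 0, "translation": [0, 0, 0.0015], "twist": [0, 0, 0]},
])

```text
clock: 12.48
eef_pos: [0.4679, -0.0814, 0.05]
tool_rot: [0.812, 0.584, 0.001, -0.0]
ft_force: [-3.8, 0.4, 12.7]
grip_width: 0.0004
```

>>> send_rows([
  {"grip": 0, "translation": [0, 0, -0.02], "twist": [0, 0, 0]},
  {"grip": 0, "translation": [0, 0, -0.05], "twist": [0, 0, 0]},
  {"grip": 0, "translation": [0.04, 0, -0.05], "twist": [0, 0, 0]},
  {"grip": 0, "translation": [0.083, 0, -0.045], "twist": [0, 0, 0]},
  {"grip": 0, "translation": [0.083, 0, -0.02], "twist": [0, 0, 0]},
])

```text
clock: 13.1
eef_pos: [0.4974, -0.0005, 0.0719]
tool_rot: [0.811, 0.585, 0.004, 0.001]
ft_force: [0.3, -0.4, -0.7]
grip_width: -0.0003
```

```bash
python3 -c "
from h import *
o=state();brief(o);print(*delta(o,(.4944,-.0024,.05),-18.58))"
```

```text
t 13.1 tcp [ 0.4974 -0.0005  0.0719] jaw -18.33 z [ 0.008  0.002 -1.   ] F [ 0.3 -0.4 -0.7] w -0.0003 q [-0.    0.36 -0.27  0.93  0.    1.89]
[-0.0029 -0.0024  0.0219] [ 0.38 -0.25  0.25]
```

>>> send_rows([
  {"grip": 0, "translation": [-0.003, -0.002, 0.01], "twist": [0.4, -0.2, 0.2]},
  {"grip": 0, "translation": [-0.003, -0.002, 0.018], "twist": [0.4, -0.2, 0.2]},
  {"grip": 0, "translation": [-0.003, -0.002, 0.022], "twist": [0.4, -0.2, 0.2]},
  {"grip": 0, "translation": [-0.003, -0.002, 0.0235], "twist": [0.4, -0.2, 0.2]},
  {"grip": 0, "translation": [-0.003, -0.002, 0.0235], "twist": [0.4, -0.2, 0.2]},
])

```text
clock: 13.72
eef_pos: [0.4948, -0.0031, 0.05]
tool_rot: [0.812, 0.584, 0.001, -0.0]
ft_force: [-3.8, -0.4, 9.9]
grip_width: -0.0001
```

Both ends contact at z=0.0500, so the plate is flat and home. Now the cylinder: rise, open, and move to a viewing pose above it.

>>> send_rows([
  {"grip": 0.2, "translation": [0, 0, -0.05], "twist": [0, 0, 0]},
  {"grip": 1, "translation": [0, 0, -0.11], "twist": [0, 0, -5]},
  {"grip": 1, "translation": [0, 0, -0.17], "twist": [0, 0, -12]},
  {"grip": 1, "translation": [0, 0, -0.23], "twist": [0, 0, -20]},
  {"grip": 1, "translation": [0, 0, -0.24], "twist": [0, 0, -28.6]},
])

```text
clock: 14.35
eef_pos: [0.4969, -0.0039, 0.2959]
tool_rot: [0.641, 0.767, 0.004, 0.004]
ft_force: [-0.3, -0.4, -0.1]
grip_width: 0.0853
```

```bash
python3 -c "
from h import *
o=state();brief(o);print(*delta(o,(.5007,.3104,.28),10))"
```

```text
t 14.35 tcp [ 0.4969 -0.0039  0.2959] jaw 10.25 z [ 0.012  0.001 -1.   ] F [-0.3 -0.4 -0.1] w 0.0853 q [-0.01  0.21  0.13  1.48  0.    1.38]
[0.3086 0.0595 0.0162] [0.67 0.07 0.24]
```

>>> send_rows([
  {"grip": 1, "translation": [0.06, 0.012, 0.005], "twist": [0.5, 0, 0.2]},
  {"grip": 1, "translation": [0.12, 0.024, 0.01], "twist": [0.5, 0, 0.2]},
  {"grip": 1, "translation": [0.18, 0.036, 0.01], "twist": [0.5, 0, 0.2]},
  {"grip": 1, "translation": [0.235, 0.047, 0.01], "twist": [0.5, 0, 0.2]},
  {"grip": 1, "translation": [0.28, 0.054, 0.01], "twist": [0.5, 0, 0.2]},
])

```text
clock: 14.98
eef_pos: [0.5004, 0.2831, 0.2865]
tool_rot: [0.642, 0.766, 0.001, 0.002]
ft_force: [0.3, 0.3, 0.3]
grip_width: 0.0856
```

>>> send_rows([
  {"grip": 1, "translation": [0.02, 0.004, 0], "twist": [0, 0, 0]},
  {"grip": 1, "translation": [0.02, 0.004, 0], "twist": [0, 0, 0]},
])

```text
clock: 15.22
eef_pos: [0.5009, 0.3042, 0.2864]
tool_rot: [0.642, 0.767, 0.001, 0.002]
ft_force: [0.2, -0.4, -0.7]
grip_width: 0.0852
```

```bash
python3 -c "
from h import *
o=state();brief(o);c=snap('wrist','w11');print(*delta(o,(.5007,.3104,.28),10))
print(proj(c,[[.5007,.3104,.21],[.5007,.3104,.139],[.5007,.3104,.004]]))"
```

```text
t 15.22 tcp [0.5009 0.3042 0.2864] jaw 10.13 z [ 0.004 -0.001 -1.   ] F [ 0.2 -0.4 -0.7] w 0.0852 q [ 0.55  0.4   0.37  1.54 -0.    1.94]
[0.0062 0.0009 0.0063] [0.22 0.07 0.13]
[[279.9812659  212.40723618]
 [279.40457455 184.61794043]
 [278.81021567 156.01198283]]
```

View pics/w11.png

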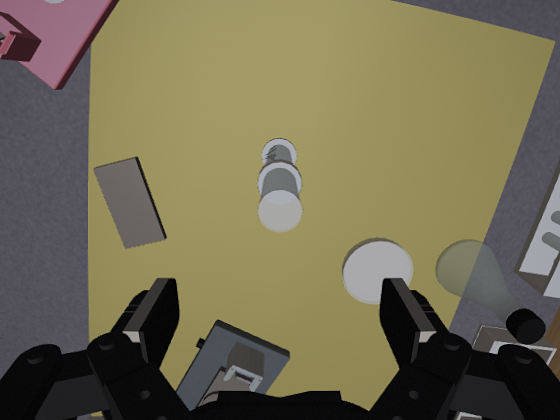

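The cylinder top is at (280,211), predicted (280,212). The foot is at (279,155), predicted (279,156). The position is confirmed, so I descend.

>>> send_rows([
  {"grip": 1, "translation": [0.004, 0.001, 0.01], "twist": [0.2, 0, 0]},
  {"grip": 1, "translation": [0.0065, 0.001, 0.04], "twist": [0.2, 0, 0]},
  {"grip": 1, "translation": [0.0065, 0.001, 0.07], "twist": [0.2, 0, 0]},
  {"grip": 1, "translation": [0.0065, 0.001, 0.1], "twist": [0.2, 0, 0]},
  {"grip": 1, "translation": [0.0065, 0.001, 0.115], "twist": [0.2, 0, 0]},
])

```text
clock: 15.9
eef_pos: [0.5006, 0.3075, 0.1694]
tool_rot: [0.643, 0.766, -0.002, 0.0]
ft_force: [-0.6, -0.8, 0.2]
grip_width: 0.0852
```

```bash
python3 -c "
from h import *
o=state();brief(o);print(*delta(o,(.5007,.3105,.151),10))"
```

```text
t 15.9 tcp [0.5006 0.3075 0.1694] jaw 9.93 z [-0.002 -0.004 -1.   ] F [-0.6 -0.8  0.2] w 0.0852 q [ 0.55  0.45  0.14  1.27 -0.    1.95]
[0.003  0.0007 0.0183] [-0.17  0.18 -0.06]
```

>>> send_rows([
  {"grip": 1, "translation": [0.003, 0.0005, 0.01], "twist": [-0.2, 0.2, 0]},
  {"grip": 1, "translation": [0.003, 0.0005, 0.018], "twist": [-0.2, 0.2, 0]},
  {"grip": 1, "translation": [0.003, 0.0005, 0.018], "twist": [-0.2, 0.2, 0]},
])

```text
clock: 16.27
eef_pos: [0.5005, 0.3104, 0.1513]
tool_rot: [0.643, 0.766, 0.0, 0.0]
ft_force: [0.4, -0.1, 0.2]
grip_width: 0.0853
```

```bash
python3 -c "
from h import *
o=state();brief(o);print(*delta(o,(.5007,.3105,.151),10));snap('wrist','w12')"
```

```text
t 16.27 tcp [0.5005 0.3104 0.1513] jaw 9.93 z [ 0.  0. -1.] F [ 0.4 -0.1  0.2] w 0.0853 q [0.56 0.46 0.11 1.22 0.   1.95]
[0.     0.0002 0.0003] [ 0.03 -0.02 -0.07]
```

View pics/w12.png

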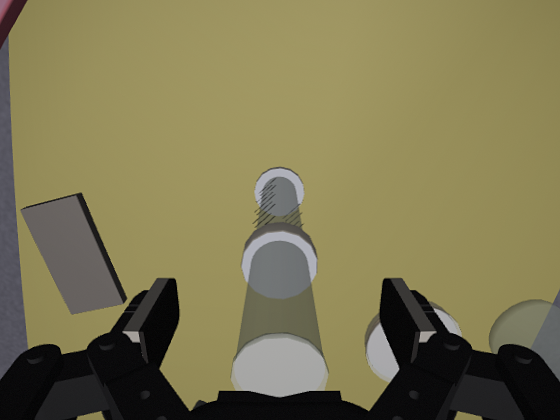

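The barrel is centred between the fingers (columns 279-280). Closing gently.

>>> send_rows([
  {"grip": 0.7, "translation": [0, 0, 0], "twist": [0, 0, 0]},
  {"grip": 0.5, "translation": [0, 0, 0], "twist": [0, 0, 0]},
  {"grip": 0.4, "translation": [0, 0, 0], "twist": [0, 0, 0]},
  {"grip": 0.36, "translation": [0, 0, 0], "twist": [0, 0, 0]},
  {"grip": 0.36, "translation": [0, 0, 0], "twist": [0, 0, 0]},
])

```text
clock: 16.95
eef_pos: [0.5008, 0.3106, 0.1518]
tool_rot: [0.643, 0.766, 0.001, 0.0]
ft_force: [-1.2, -0.3, 0.5]
grip_width: 0.0307
```

>>> send_rows([
  {"grip": 0.32, "translation": [0, 0, 0], "twist": [0, 0, 0]},
  {"grip": 0.28, "translation": [0, 0, 0], "twist": [0, 0, 0]},
  {"grip": 0.2, "translation": [0, 0, 0], "twist": [0, 0, 0]},
  {"grip": 0.15, "translation": [0, 0, 0], "twist": [0, 0, 0]},
])

```text
clock: 17.45
eef_pos: [0.5008, 0.3107, 0.152]
tool_rot: [0.643, 0.766, 0.001, 0.0]
ft_force: [-0.1, -0.0, 2.1]
grip_width: 0.0268
```

```bash
python3 -c "
from h import *
o=state();brief(o);print(*delta(o,(.5007,.3105,.26),10));snap('wrist','w13')"
```

```text
t 17.45 tcp [0.5008 0.3107 0.152 ] jaw 9.94 z [ 0.001  0.001 -1.   ] F [-0.1 -0.   2.1] w 0.0268 q [0.56 0.46 0.11 1.22 0.   1.95]
[-1.00e-04  0.00e+00 -1.08e-01] [ 0.09 -0.05 -0.06]
```

View pics/w13.png

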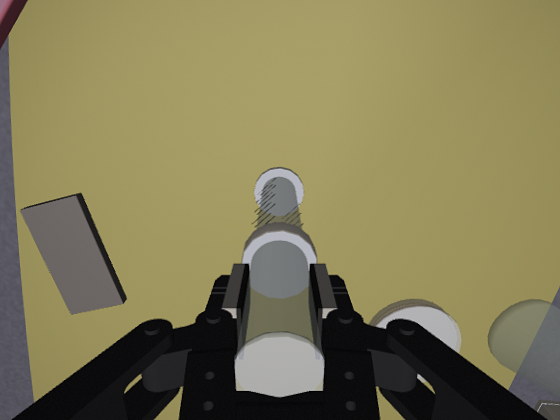

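Gripped above the collar. Lifting steadily.

>>> send_rows([
  {"grip": 0.1, "translation": [0, 0, -0.01], "twist": [0, 0, 0]},
  {"grip": 0.1, "translation": [0, 0, -0.03], "twist": [0, 0, 0]},
  {"grip": 0.1, "translation": [0, 0, -0.055], "twist": [0, 0, 0]},
  {"grip": 0.1, "translation": [0, 0, -0.08], "twist": [0, 0, 0]},
  {"grip": 0.1, "translation": [0, 0, -0.1], "twist": [0, 0, 0]},
])

```text
clock: 18.12
eef_pos: [0.5008, 0.3106, 0.2532]
tool_rot: [0.643, 0.766, 0.001, 0.0]
ft_force: [-0.5, -0.6, -2.9]
grip_width: 0.0267
```

```bash
python3 -c "
from h import *
o=state();brief(o);print(*delta(o,(.481,-.0422,.265),10))"
```

```text
t 18.12 tcp [0.5008 0.3106 0.2532] jaw 9.93 z [ 0.002  0.001 -1.   ] F [-0.5 -0.6 -2.9] w 0.0267 q [0.56 0.41 0.31 1.46 0.   1.95]
[-0.3441 -0.0803 -0.0123] [ 0.11 -0.05 -0.07]
```

>>> send_rows([
  {"grip": 0.1, "translation": [-0.01, -0.0023, -0.002], "twist": [0, 0, 0]},
  {"grip": 0.1, "translation": [-0.03, -0.007, -0.005], "twist": [0, 0, 0]},
  {"grip": 0.1, "translation": [-0.055, -0.013, -0.008], "twist": [0, 0, 0]},
  {"grip": 0.1, "translation": [-0.08, -0.0187, -0.01], "twist": [0, 0, 0]},
  {"grip": 0.1, "translation": [-0.105, -0.0245, -0.012], "twist": [0, 0, 0]},
])

```text
clock: 18.75
eef_pos: [0.4937, 0.2003, 0.2639]
tool_rot: [0.644, 0.765, -0.0, -0.0]
ft_force: [0.8, -0.3, -2.1]
grip_width: 0.0266
```

>>> send_rows([
  {"grip": 0.1, "translation": [-0.025, -0.006, 0], "twist": [0, 0, 0]},
  {"grip": 0.1, "translation": [-0.05, -0.012, 0], "twist": [0, 0, 0]},
  {"grip": 0.1, "translation": [-0.075, -0.0175, 0], "twist": [0, 0, 0]},
  {"grip": 0.1, "translation": [-0.1, -0.0234, 0], "twist": [0, 0, 0]},
  {"grip": 0.1, "translation": [-0.125, -0.029, 0], "twist": [0, 0, 0]},
])

```text
clock: 19.38
eef_pos: [0.485, 0.0699, 0.2629]
tool_rot: [0.644, 0.765, -0.001, -0.001]
ft_force: [-0.3, -0.8, -2.4]
grip_width: 0.027
```

```bash
python3 -c "
from h import *
o=state();brief(o);print(*delta(o,(.481,-.0422,.265),10))"
```

```text
t 19.38 tcp [0.485  0.0699 0.2629] jaw 9.81 z [-0.003 -0.001 -1.   ] F [-0.3 -0.8 -2.4] w 0.027 q [ 0.14  0.21  0.05  1.41 -0.    1.54]
[-0.1098 -0.0231 -0.002 ] [-0.19  0.04 -0.19]
```

>>> send_rows([
  {"grip": 0.1, "translation": [-0.025, -0.005, 0], "twist": [-0.1, 0, -0.1]},
  {"grip": 0.1, "translation": [-0.05, -0.01, 0], "twist": [-0.2, 0, -0.2]},
  {"grip": 0.1, "translation": [-0.075, -0.016, -0.001], "twist": [-0.2, 0, -0.2]},
  {"grip": 0.1, "translation": [-0.098, -0.021, -0.001], "twist": [-0.2, 0, -0.2]},
  {"grip": 0.1, "translation": [-0.109, -0.023, -0.001], "twist": [-0.2, 0, -0.2]},
])

```text
clock: 20.0
eef_pos: [0.4794, -0.0433, 0.2632]
tool_rot: [0.644, 0.765, -0.001, -0.0]
ft_force: [0.5, 1.1, -1.7]
grip_width: 0.0264
```

```bash
python3 -c "
from h import *
o=state();brief(o);print(*delta(o,(.481,-.0422,.265),10))"
```

```text
t 20.0 tcp [ 0.4794 -0.0433  0.2632] jaw 9.86 z [-0.002 -0.001 -1.   ] F [ 0.5  1.1 -1.7] w 0.0264 q [-0.09  0.19  0.03  1.41 -0.    1.31]
[ 0.0008  0.0017 -0.0018] [-0.11  0.02 -0.14]
```

>>> send_rows([
  {"grip": 0.1, "translation": [0.001, 0.0015, 0.01], "twist": [-0.1, 0, 0]},
  {"grip": 0.1, "translation": [0.001, 0.0015, 0.025], "twist": [-0.1, 0, 0]},
  {"grip": 0.1, "translation": [0.001, 0.0015, 0.03], "twist": [-0.1, 0, 0]},
  {"grip": 0.1, "translation": [0.001, 0.0015, 0.03], "twist": [-0.1, 0, 0]},
])

```text
clock: 20.5
eef_pos: [0.4801, -0.0415, 0.2324]
tool_rot: [0.643, 0.766, -0.001, -0.001]
ft_force: [-0.0, -0.7, -1.5]
grip_width: 0.0271
```

```bash
python3 -c "
from h import *
o=state();brief(o);print(*delta(o,(.481,-.0422,.22),10))
c=snap('wrist','w14');s=snap('scene','sc14');d=snap('side','sd14')
crop(load('w10'),225,70,325,230,4,'w10r.png')
a=cv2.resize(s['color'][150:245,205:305],None,fx=4,fy=4,interpolation=cv2.INTER_CUBIC)
b=cv2.resize(d['color'][190:285,220:320],None,fx=4,fy=4,interpolation=cv2.INTER_CUBIC)
cv2.imwrite('pics/p14.png',np.hstack([a,b]))"
```

```text
t 20.5 tcp [ 0.4801 -0.0415  0.2324] jaw 9.91 z [-0.002 -0.    -1.   ] F [-0.  -0.7 -1.5] w 0.0271 q [-0.09  0.21 -0.04  1.33 -0.    1.31]
[-0.0008  0.0007  0.0124] [-0.1  -0.01 -0.09]
```

View pics/w14.png

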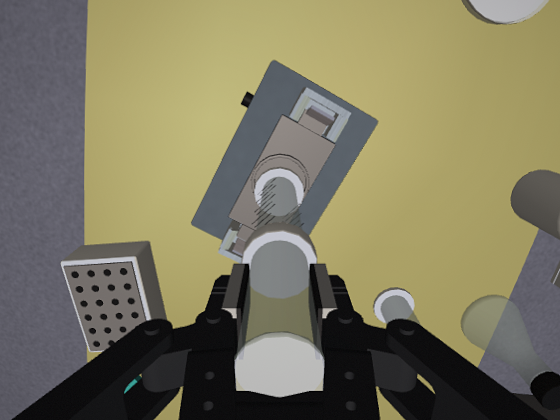

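View pics/p14.png

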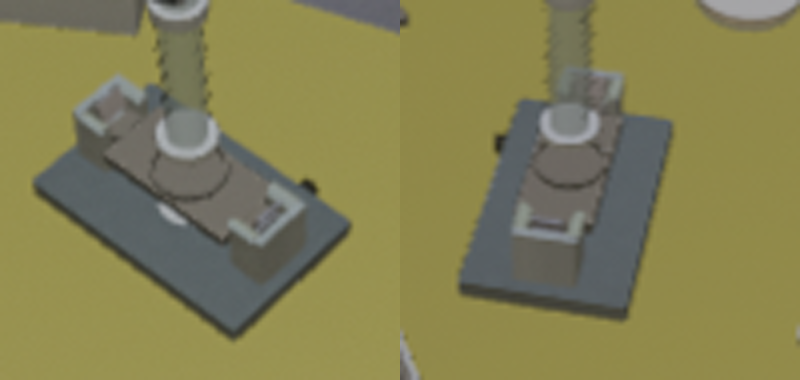

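View pics/w10r.png

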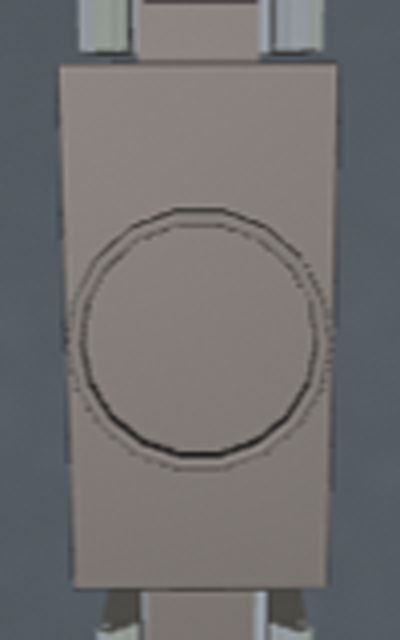

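```bash
python3 - <<'E'
from h import *
c=load("w10");f=lambda p:((p[0]+.5)/4-.5+225,(p[1]+.5)/4-.5+70)
q=onz(c,[f(p) for p in ((58,64),(337,64),(328,587),(73,587))],.05);print(q.round(4),q.mean(0),[np.linalg.norm(q[i]-q[i-1]).round(4) for i in range(4)])
r=onz(c,[f((199,222)),f((199,455)),f((80,340)),f((318,340))],.056);print("ring in",r.round(4),(r[0]+r[1])/2,np.linalg.norm(r[0]-r[1]),np.linalg.norm(r[2]-r[3]))
r=onz(c,[f((199,208)),f((199,466))],.056);print("ring out",r.mean(0),np.linalg.norm(r[0]-r[1]))
# foot in hand: tool frame. foot top circle z: foot 8mm high
T=pickle.load(open("tc.pkl","rb"))
for n in ("w13","w14"):
    c=load(n);hsv=cv2.cvtColor(c["color"],cv2.COLOR_BGR2HSV)
    m=((hsv[:,:,2]>150)&(hsv[:,:,1]<45)).astype(np.uint8);m[:160]=0;m[225:]=0;m[:,:245]=0;m[:,:][:,315:]=0
    k=max(cv2.findContours(m,0,cv2.CHAIN_APPROX_NONE)[0],key=cv2.contourArea);x,y,w,h=cv2.boundingRect(k);print(n,(x,y,w,h))
    cc=dict(c,xyz=T["t"],rotation=T["R"])
    print(onz(cc,[(x-.5,y+h*0+24),(x+w-.5,y+24),(x+w/2-.5,y-.5)],.144).round(4))
# ring/foot via scene & side
S=load("sc14");D=load("sd14")
g=lambda x,y,o:((x+.5)/4-.5+o[0],(y+.5)/4-.5+o[1])
print("foot",tri((S,D),(g(187,133,(205,150)),g(568-400,125,(220,190)))))
print("ring",tri((S,D),(g(190,160,(205,150)),g(570-400,160,(220,190)))))
E
```

```text
[[ 0.472   0.0192  0.05  ]
 [ 0.5239  0.0016  0.05  ]
 [ 0.4897 -0.102   0.05  ]
 [ 0.4367 -0.0839  0.05  ]] [ 0.48057146 -0.0412707   0.05      ] [np.float64(0.109), np.float64(0.0548), np.float64(0.1091), np.float64(0.0559)]
ring in [[ 0.4885 -0.0182  0.056 ]
 [ 0.4731 -0.0632  0.056 ]
 [ 0.458  -0.0327  0.056 ]
 [ 0.5038 -0.0482  0.056 ]] [ 0.48078031 -0.04070192  0.056     ] 0.04763553809467037 0.04838812855799284
ring out [ 0.48083817 -0.04053209  0.056     ] 0.05272601663484284
w13 (254, 169, 50, 38)
[[ 1.00e-04 -2.15e-02  1.44e-01]
 [ 1.00e-04  2.03e-02  1.44e-01]
 [ 2.09e-02 -6.00e-04  1.44e-01]]
w14 (254, 168, 50, 38)
[[ 0.001  -0.0215  0.144 ]
 [ 0.0009  0.0203  0.144 ]
 [ 0.0217 -0.0006  0.144 ]]
foot (array([ 0.47983864, -0.04284167,  0.08895823]), [0.0012448483691242522, 0.0012448483691242798])
ring (array([ 0.47941366, -0.04408901,  0.05731872]), [0.003227782276483385, 0.0032277822764834193])
```

Ring centre is (0.4807,-0.0412) and the foot is on the tool axis within 1 mm. Correct and lower, with contact expected at TCP z≈0.202.

```bash
python3 -c "
from h import *
o=state();print(*delta(o,(.481,-.0412,.205),9.93))"
```

```text
[0.0006 0.0001 0.0286] [ 0.04  0.03 -0.04]
```

>>> send_rows([
  {"grip": 0.1, "translation": [0.0005, 0, 0.005], "twist": [0, 0, 0]},
  {"grip": 0.1, "translation": [0.0005, 0, 0.012], "twist": [0, 0, 0]},
  {"grip": 0.1, "translation": [0.0005, 0, 0.019], "twist": [0, 0, 0]},
  {"grip": 0.1, "translation": [0.0005, 0, 0.022], "twist": [0, 0, 0]},
  {"grip": 0.1, "translation": [0.0005, 0, 0.022], "twist": [0, 0, 0]},
])

```text
clock: 21.28
eef_pos: [0.4806, -0.0413, 0.2111]
tool_rot: [0.644, 0.765, -0.0, 0.0]
ft_force: [0.5, 1.4, -1.3]
grip_width: 0.0265
```

```bash
python3 -c "
from h import *
o=state();brief(o);print(*delta(o,(.481,-.0412,.202),9.93));snap('wrist','w15')
s=snap('scene','sc15');d=snap('side','sd15')
a=cv2.resize(s['color'][150:245,205:305],None,fx=4,fy=4,interpolation=cv2.INTER_CUBIC)
b=cv2.resize(d['color'][190:285,220:320],None,fx=4,fy=4,interpolation=cv2.INTER_CUBIC)
cv2.imwrite('pics/p15.png',np.hstack([a,b]))
o=state();brief(o);print(*delta(o,(.481,-.0412,.202),9.93))"
```

```text
t 21.27 tcp [ 0.4806 -0.0413  0.2111] jaw 9.89 z [-0. -0. -1.] F [ 0.5  1.4 -1.3] w 0.0265 q [-0.09  0.22 -0.08  1.27 -0.    1.31]
[0.0001 0.0004 0.0091] [-0.01  0.02 -0.04]
t 21.43 tcp [ 0.4811 -0.0413  0.2118] jaw 9.89 z [ 0.001 -0.    -1.   ] F [ 0.6 -0.3 -2.6] w 0.0267 q [-0.09  0.22 -0.08  1.28 -0.    1.31]
[ 0.0002 -0.      0.0098] [ 0.06  0.04 -0.04]
```

View pics/w15.png

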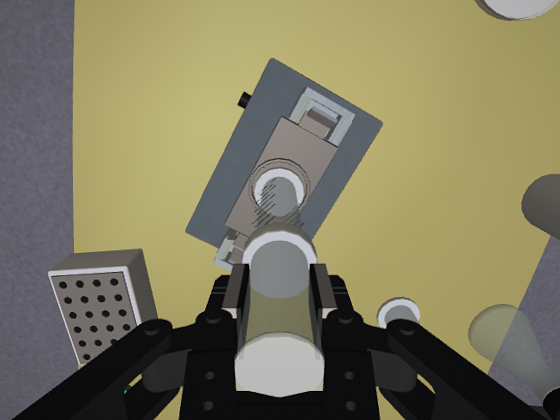

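View pics/p15.png

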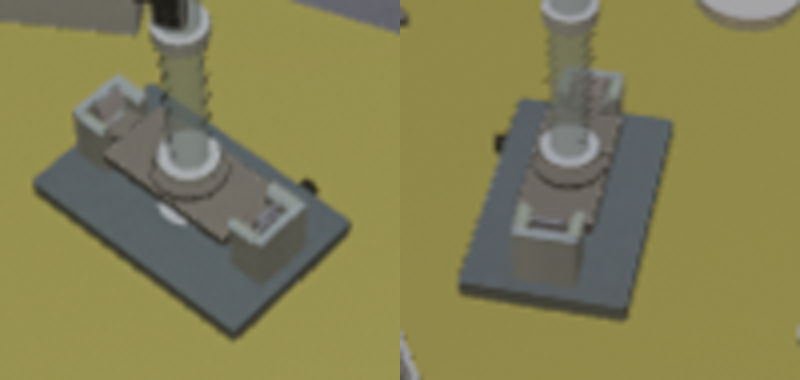

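The foot is concentric over the ring, at wrist (279,192). Lowering the last 10 mm softly.

>>> send_rows([
  {"grip": 0.1, "translation": [0, 0, 0.003], "twist": [0, 0, 0]},
  {"grip": 0.1, "translation": [0, 0, 0.006], "twist": [0, 0, 0]},
  {"grip": 0.1, "translation": [0, 0, 0.008], "twist": [0, 0, 0]},
  {"grip": 0.1, "translation": [0, 0, 0.0095], "twist": [0, 0, 0]},
  {"grip": 0.1, "translation": [0, 0, 0.0095], "twist": [0, 0, 0]},
])

```text
clock: 22.05
eef_pos: [0.4811, -0.0414, 0.2022]
tool_rot: [0.644, 0.765, 0.0, 0.001]
ft_force: [0.8, -0.1, -2.2]
grip_width: 0.0271
```

```bash
python3 -c "
from h import *
o=state();brief(o);print(*delta(o,(.481,-.0412,.202),9.93))"
```

```text
t 22.05 tcp [ 0.4811 -0.0414  0.2022] jaw 9.89 z [ 0.001 -0.    -1.   ] F [ 0.8 -0.1 -2.2] w 0.0271 q [-0.09  0.22 -0.1   1.25 -0.    1.31]
[ 0.0002 -0.      0.0002] [ 0.06  0.04 -0.04]
```

Still no contact (-2.2 N), so another 1 to 2 mm.

>>> send_rows([
  {"grip": 0.1, "translation": [0, 0, 0.0005], "twist": [0, 0, 0]},
  {"grip": 0.1, "translation": [0, 0, 0.001], "twist": [0, 0, 0]},
  {"grip": 0.1, "translation": [0, 0, 0.001], "twist": [0, 0, 0]},
])

```text
clock: 22.42
eef_pos: [0.4813, -0.0414, 0.2019]
tool_rot: [0.644, 0.765, 0.0, 0.001]
ft_force: [-1.2, -0.2, 4.4]
grip_width: 0.0266
```

Contact at z=0.2019 and +4.4 N, so it stands on the ring's floor. Releasing slowly.

>>> send_rows([
  {"grip": 0.33, "translation": [0, 0, 0], "twist": [0, 0, 0]},
  {"grip": 0.36, "translation": [0, 0, 0], "twist": [0, 0, 0]},
  {"grip": 0.45, "translation": [0, 0, 0], "twist": [0, 0, 0]},
  {"grip": 0.6, "translation": [0, 0, 0], "twist": [0, 0, 0]},
  {"grip": 1, "translation": [0, 0, 0], "twist": [0, 0, 0]},
])

```text
clock: 23.05
eef_pos: [0.4813, -0.0415, 0.2019]
tool_rot: [0.644, 0.765, 0.0, 0.001]
ft_force: [-0.0, -0.3, 0.1]
grip_width: 0.0678
```

>>> send_rows([
  {"grip": 1, "translation": [0, 0, 0], "twist": [0, 0, 0]},
  {"grip": 1, "translation": [0, 0, 0], "twist": [0, 0, 0]},
])

```text
clock: 23.3
eef_pos: [0.4813, -0.0415, 0.2018]
tool_rot: [0.644, 0.765, 0.0, 0.001]
ft_force: [-0.3, 0.8, 0.3]
grip_width: 0.0856
```

```bash
python3 -c "
from h import *
o=state();brief(o);snap('wrist','w16')"
```

```text
t 23.3 tcp [ 0.4813 -0.0415  0.2018] jaw 9.89 z [ 0.002 -0.001 -1.   ] F [-0.3  0.8  0.3] w 0.0856 q [-0.09  0.22 -0.1   1.25 -0.    1.31]
```

View pics/w16.png

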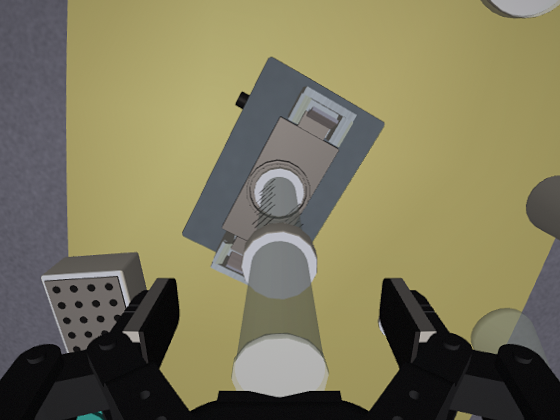

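The cylinder stands free, with its foot inside the ring at (279,192). Rising straight up.

>>> send_rows([
  {"grip": 1, "translation": [0, 0, -0.02], "twist": [0, 0, 0]},
  {"grip": 1, "translation": [0, 0, -0.045], "twist": [0, 0, 0]},
  {"grip": 1, "translation": [0, 0, -0.075], "twist": [0, 0, 0]},
  {"grip": 1, "translation": [0, 0, -0.1], "twist": [0, 0, 0]},
  {"grip": 1, "translation": [0, 0, -0.11], "twist": [0, 0, 0]},
])

```text
clock: 23.98
eef_pos: [0.4817, -0.0414, 0.3134]
tool_rot: [0.644, 0.765, 0.001, 0.002]
ft_force: [0.1, -0.6, -1.0]
grip_width: 0.0855
```

```bash
python3 -c "
from h import *
o=state();brief(o);w=snap('wrist','w17')
s=snap('scene','sc17');d=snap('side','sd17')
a=cv2.resize(s['color'][100:245,205:305],None,fx=4,fy=4,interpolation=cv2.INTER_CUBIC)
b=cv2.resize(d['color'][140:285,220:320],None,fx=4,fy=4,interpolation=cv2.INTER_CUBIC)
cv2.imwrite('pics/p17.png',np.hstack([a,b]))
P=[[.481,-.0412,.26],[.481,-.0412,.189],[.481,-.0412,.058]]
print(proj(w,P),(proj(s,P)-[205,100])*4,(proj(d,P)-[220,140])*4+[400,0])"
```

```text
t 23.98 tcp [ 0.4817 -0.0414  0.3134] jaw 9.89 z [ 0.005 -0.001 -1.   ] F [ 0.1 -0.6 -1. ] w 0.0855 q [-0.09  0.18  0.14  1.53 -0.    1.31]
[[277.5696224  234.33483989]
 [277.47475168 199.22888784]
 [277.38457406 165.25584728]] [[172.11285788 151.31752639]
 [178.07339411 232.25456686]
 [187.80012109 364.10764462]] [[566.17006062 125.96043314]
 [566.2672342  211.36885742]
 [566.43186559 352.30059703]]
```

View pics/p17.png

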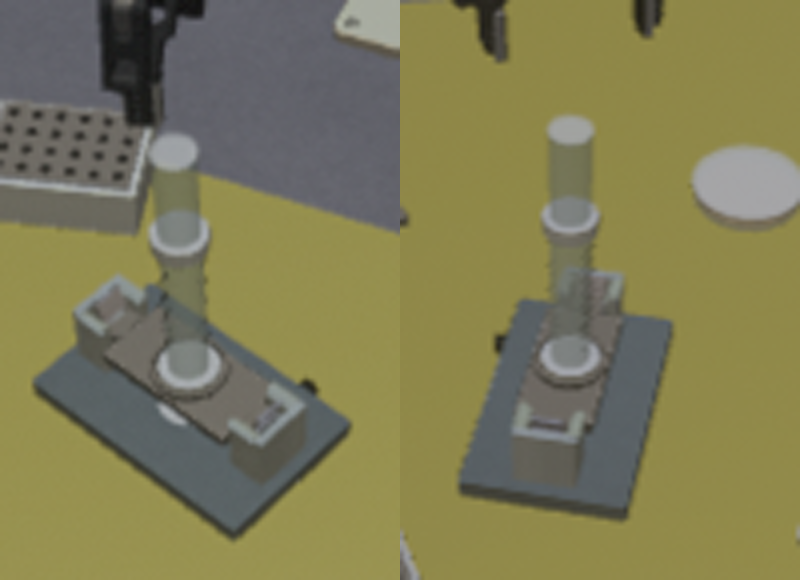

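View pics/w17.png

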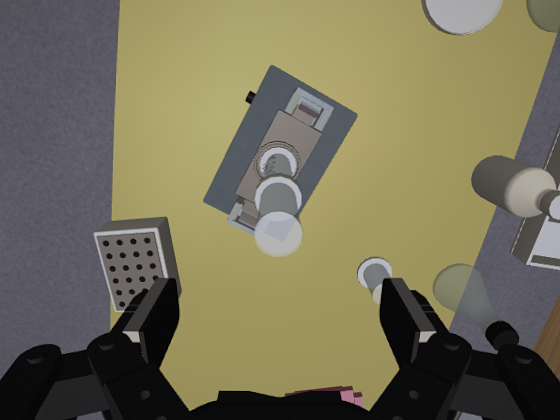

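View pics/sc17.png

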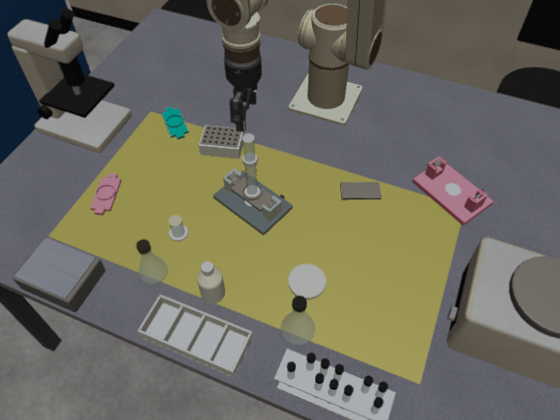

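The cylinder is upright: top, collar and foot all appear where an upright one at the ring's centre would project, within about 1 px. Its foot is inside the ring, the bystanders are at their original pixels, and the fingers are clear. Handing in.

```bash
python3 -c "
from workcell import bot
print(bot.job_done())"
```

```text
the job is handed in; nothing more can be done
None
```

The grey eared plate is clipped into the base, and the tall cylinder stands upright in its ring. I handed the job in at about 24 s of the 69 s allowed; the hand-in reports no verdict.

- **Plate:** I pushed it down past the clips until it stopped at the seated height, with about 40 N at the wrist. Pressing each end afterwards with shut fingers, at about 10–13 N, met the slab at z = 0.0500 m on both sides. That matches fully home.
- **Cylinder:** I gripped it above the collar, carried it level and set it down with light contact (+4.4 N) at the expected height. In the last pictures its top, collar and foot lie within 1–2 px of where an upright cylinder at the ring centre would appear.
- **Everything else:** in the last scene picture the other things on the bench look to be where they started, judged by eye.

**Checks that failed or disagreed:**
- The post height from two wrist views came out at 47 mm, because the views were too nearly in line. The fixed cameras gave 68 mm against the stated 70 mm.
- My mask check of the seated plate failed because the mask also took in the base, so I relied on the press test and on hand-picked corners.
- The two fixed cameras disagreed by 3 mm per ray on the ring centre, so I used the wrist view.
- Fast moves left the arm up to 4 mm off target; I corrected that before the fit.

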